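Changing the batch in the seat-cutter sharpener

ROBOT

A 6-joint arm with a two-finger parallel gripper is mounted at the origin on the work surface. World frame = base frame: x ahead of the robot, y to its left, z up, the work surface at z = 0. Lengths are in m, angles in rad, forces in N, time in s.
With the tool pointing down it reaches from about 0.35 to 0.975 m from the base axis. Payload 4.9 kg.
Tool frame: the origin (TCP) lies at the very end of the fingers, on their centre line; the grasp point (between the pads) lies 19 mm behind it; z points along the fingers, y is the line along which they close (so a half turn about z gives the same grasp; the last joint's range is limited). The gripper opens to 85 mm and grips with 20 to 120 N. Pads are 22 mm wide; open, the fingers measure 114 mm over their backs; the gripper's body (76 mm by 85 mm) begins 54 mm behind the grasp point. The pads swing forward as they close: fully open they stand 13 mm farther back than shut.
Start: joints at [-1.228, 0.053, 1.613, -0, 1.476, -0.119], TCP at [0.278, -0.56, 0.231] pointing down, gripper open.
Joint ranges: [-3.01, 3.01], [-1.01, 2.22], [0.06, 2.58], [-1.02, 4.17], [0.09, 2.62], [-3.14, 3.14]. Speed limits (rad/s): [2.57, 2.57, 3.14, 3.14, 3.14, 3.14].

INTERFACE

Orientations are given as a rotation vector (axis times angle).
In Python, from station import ctrl, imaging gives the robot as it stands.
- The arm moves only by the tool play_rows, never from a script. Its argument "series" is a list of rows, each a list of 3 entries, a list of its own where there are three numbers: the opening, from 0 (shut) to 1 (fully open), then the shift along the tool's x, y, z each as a share of 0.05 m, from -1 to 1, then the turn, a rotation vector about the tool's x, y, z each as a share of 8 degrees, from -1 to 1. In form: [[grip, [dx, dy, dz], [ax, ay, az]], ...]. A call has 1 to 8 rows; each row shifts and turns the commanded pose from where the row before left it, along the tool's axes as they then stand; what a row does not reach is not made up. A row lasts 1/8 s, in which the tool goes at most 62.5 mm and 10.7 degrees, less where a joint would pass 70% of its speed; a pose out of reach is approached as far as the arm can. A call with a number of a shift or a turn outside -1 to 1 is refused whole. A call with a gripper value outside its range is refused whole. The fingers move at their own pace and stop on an object; "force" is the grip in N (left out, the last holds). Time passes only in rows, so rows that do not move let the fingers close. It gives the time, the measured TCP pose, the force, the opening and the grip force at its end, in the units of the state.
- ctrl.get_obs(): the state, without advancing time (a new reading comes with each control period).
- imaging.get_image(name): name is "scene" or "top" or "wrist"; returns a dict with "color" (480x640x3 uint8, blue, green, red), "fx", "fy", "cx", "cy" (pixels), "extrinsics" (4x4, takes a point from world to camera coordinates); the wrist camera has in their place "hand_eye" (4x4, takes a point from camera to tool coordinates, whose origin is the TCP and whose axes are the flange's). Camera axes: x right, y down, z forward; pixel columns grow to the right and rows downward; lengths in m; the calibration is good to about 2 mm. A picture is of the moment at which its call begins: read the wrist's pose just before it. There is no depth.
- ctrl.finish_job(): hands the job in; it is judged then, once.
The state is a dict: "t": time; "q": joint angles; "dq": joint speeds; "effort": joint torques, N m; "tool_pos": TCP position; "tool_rot": TCP orientation; "contact_force": force on the tool from outside, world axes, zero at the start; "wrist_torque": the same for the moment, N m; "opening": finger opening in m; "grip_force": force on a finger pad.
Only numpy, scipy, OpenCV 4.12 (cv2) and the standard library are available. Lean on these libraries where they do the work, as an engineer would, in place of code of your own. Each camera call takes 0.05 s, during which the arm holds its last target. There are 200 camera calls.

TASK

The finished cutter cartridge is still held down in its sharpening bay: push it once more so that the catch ejects it, then stand it upright on the free floor of the wooden case. Next turn the angle dial until its pointer is on the long mark (45 degrees), and only after that swing the lock ring's lever clockwise until it is tight against its stop. Last, put every worn cartridge standing on the table upright into an empty bay of its own and push it down until the catch holds it; leave the jar, the valve and the spanner alone.

Things in the scene. Friction and masses are not known exactly. Their poses are not given: they have to be found in the camera images.
- finished: the finished cartridge, the only one in a bay at the start (bay_a, held down): grey plastic block 80 x 48 x 40 mm (x, y, z) with slanted steel blades let into its long sides and a black grip fin, 52 x 20 x 30 mm (x, y, z), centred on top: 70 mm high in all, about 0.15 kg; alike end for end. Origin: centre of the underside, z up
- worn1: worn cartridge, at the start upright on the table (two or three of them are there), same as the finished one: grey plastic block 80 x 48 x 40 mm (x, y, z) with slanted steel blades let into its long sides and a black grip fin, 52 x 20 x 30 mm (x, y, z), centred on top: 70 mm high in all, about 0.15 kg; alike end for end. Origin: centre of the underside, z up
- worn2: worn cartridge, at the start upright on the table (two or three of them are there), same as the finished one: grey plastic block 80 x 48 x 40 mm (x, y, z) with slanted steel blades let into its long sides and a black grip fin, 52 x 20 x 30 mm (x, y, z), centred on top: 70 mm high in all, about 0.15 kg; alike end for end. Origin: centre of the underside, z up
- worn3: worn cartridge, at the start upright on the table (two or three of them are there), same as the finished one: grey plastic block 80 x 48 x 40 mm (x, y, z) with slanted steel blades let into its long sides and a black grip fin, 52 x 20 x 30 mm (x, y, z), centred on top: 70 mm high in all, about 0.15 kg; alike end for end. Origin: centre of the underside, z up
- bay_a: one of three alike bays, fixed; they swap places. Grey housing 70 mm high, x -54 to +78, y +-38 mm (motor at +x), with an upright well 84 x 52 mm (x, y) for a cartridge laid along x either way round, 2 mm play each side. Straight walls up to 69 mm above the table, then a black collar flaring out 10 mm each side, rim at 80 mm. A sprung floor is inside. Origin: well's centre at table height, z up
- bay_b: bay, same as bay_a, empty at the start with its floor up; origin: well's centre at table height, z up
- bay_c: bay, same as bay_a, empty at the start with its floor up; origin: well's centre at table height, z up
- bay_a_sled (a joint): how far bay_a's sprung floor is down, m. 0: up, cartridge underside 36 mm above the table, fin top 26 mm above the rim. About 0.0154: held by the push-push catch, underside 20 mm, fin top 10 mm above the rim. 0.0255: bottom stop, fin top level with the rim. Starts held
- bay_b_sled (a joint): the same for bay_b, starts up. The catch of every bay: push down past 0.0245 and let go, and it holds if the floor was up, or ejects (floor back to 0) if it was held; a shorter push changes nothing. The spring pushes up with 5 N (up) to 7 N (bottom), damped 25 N s/m
- bay_c_sled (a joint): the same for bay_c, starts up
- case: open wooden case fixed to the table, outside 180 x 200 x 45 mm (x, y, z), walls and floor 8 mm. A foam strip with three cutter heads (up to 60 mm above the table) fills it from y -92 to -48; the free floor is x -82 to +82, y -48 to +92. The lid hangs open on the -y side. Origin: centre of the underside, z up
- angle_unit: grey box 130 x 130 x 45 mm, fixed to the table, with the dial on the vertical axis through its centre and the lock ring under the dial. Three black marks on its top: a long one (45 degrees) towards its +x, and a short one 0.625 rad to either side. Origin: centre of the underside, z up
- dial (a joint): angle dial, rad, 0 to 2.5, growing clockwise seen from above: black 60 mm disc with a grip bar 56 x 14 mm along its pointer, 66 to 96 mm above the table; bright pointer at one end. The pointer's direction, anticlockwise from the unit's x, is 1.25 minus this value: at 1.25 it is on the long mark. It stays where it is left
- dial_top (a point): centre of the top of the dial's grip bar, on the axis, 96 mm above the table; turns with the dial
- lock_ring (a joint): lock ring, rad, growing clockwise seen from above to its stop at 1.05 (tight); starts loose. Steel ring 76 mm across, 45 to 57 mm above the table; its lever (top at 56 mm) carries an upright round pin, 16 mm thick, 75 mm from the axis, top at 95 mm. The pin's direction, anticlockwise from the unit's x, is 4.10 minus this value. It stays where it is left
- ring_pin (a point): centre of the top of the lock ring's lever pin, 95 mm above the table
- paste_jar: bystander: jar of grinding paste, 56 mm across, 60 mm high; origin at the underside
- valve: bystander: engine valve standing on its head, 38 mm across, 85 mm high; origin at the underside
- spanner: bystander: spanner 160 mm long lying flat; origin at the underside
Mind the look-alikes: they are no part of the job. What is shaped like the worn2 but purple or yellow is not meant.

How it is judged:
On the way, in this order (a step that is already met when the one before it is completed fails the run):
1. the finished cartridge has been ejected: the floor of its bay has come up with the cartridge still in the bay (value of joint bay_a_sled below 0.006 m and horizontal distance between finished and bay_a below 0.012 m), for 0.1 s.
2. the finished cartridge stands upright on the free floor of the case (x of finished in the frame of case between -0.075 and 0.075 m and y of finished in the frame of case between -0.045 and 0.085 m and z of finished in the frame of case below 0.014 m and angle between finished's own z axis and vertical below 0.12 rad and linear speed of finished below 0.03 m/s), for 0.2 s.
3. the dial is on the long mark (within 0.12 rad) while the lock ring is still loose (value of joint dial between 1.13 and 1.37 rad and value of joint lock_ring below 0.7 rad), for 0.2 s.
4. the lock ring is tight with the dial still on the mark (value of joint dial between 1.13 and 1.37 rad and value of joint lock_ring above 0.97 rad), for 0.2 s.
5. every worn cartridge is held down in a bay (((horizontal distance between worn1 and bay_a below 0.008 m and z of worn1 in the frame of bay_a below 0.025 m) or (horizontal distance between worn1 and bay_b below 0.008 m and z of worn1 in the frame of bay_b below 0.025 m) or (horizontal distance between worn1 and bay_c below 0.008 m and z of worn1 in the frame of bay_c below 0.025 m)) and ((horizontal distance between worn2 and bay_a below 0.008 m and z of worn2 in the frame of bay_a below 0.025 m) or (horizontal distance between worn2 and bay_b below 0.008 m and z of worn2 in the frame of bay_b below 0.025 m) or (horizontal distance between worn2 and bay_c below 0.008 m and z of worn2 in the frame of bay_c below 0.025 m)) and ((horizontal distance between worn3 and bay_a below 0.008 m and z of worn3 in the frame of bay_a below 0.025 m) or (horizontal distance between worn3 and bay_b below 0.008 m and z of worn3 in the frame of bay_b below 0.025 m) or (horizontal distance between worn3 and bay_c below 0.008 m and z of worn3 in the frame of bay_c below 0.025 m))), for 0.2 s.
At the end, for the whole second after the job is handed in: finished cartridge at rest, upright (within 0.12 rad) on the free floor of the case; dial within 0.12 rad of the long mark; lock ring within 0.08 rad of its stop; every worn cartridge held down by the catch of a bay of its own (underside below 25 mm above the table, within 8 mm of the well's axis) (all of step 2 and all of step 4 and all of step 5); the robot touches nothing.
It fails at once if a worn cartridge is pushed home before the lock ring is tight (value of joint lock_ring below 0.9 rad and (((horizontal distance between worn1 and bay_a below 0.008 m and z of worn1 in the frame of bay_a below 0.025 m) or (horizontal distance between worn1 and bay_b below 0.008 m and z of worn1 in the frame of bay_b below 0.025 m) or (horizontal distance between worn1 and bay_c below 0.008 m and z of worn1 in the frame of bay_c below 0.025 m)) or ((horizontal distance between worn2 and bay_a below 0.008 m and z of worn2 in the frame of bay_a below 0.025 m) or (horizontal distance between worn2 and bay_b below 0.008 m and z of worn2 in the frame of bay_b below 0.025 m) or (horizontal distance between worn2 and bay_c below 0.008 m and z of worn2 in the frame of bay_c below 0.025 m)) or ((horizontal distance between worn3 and bay_a below 0.008 m and z of worn3 in the frame of bay_a below 0.025 m) or (horizontal distance between worn3 and bay_b below 0.008 m and z of worn3 in the frame of bay_b below 0.025 m) or (horizontal distance between worn3 and bay_c below 0.008 m and z of worn3 in the frame of bay_c below 0.025 m)))).
It fails at once if the jar, the valve or the spanner is moved by more than 30 mm or the valve is tipped over (distance of any of paste_jar, valve, spanner from where it was at the start of the episode above 0.03 m or angle between valve's own z axis and vertical above 0.5 rad).
Of worn1, worn2, worn3 only 2 to 3 are there at a start; the rules pass over those that are not, and their reading is None.
At some moment in a run one of worn1, worn2, worn3 may be knocked a few centimetres aside while the robot is not near it.
It also fails if it takes over 208 s, if anything falls off the work surface, if the arm or the gripper's body presses on something with over 40 N, if the wrist force passes 120 N, or if a joint passes its speed limit or range.

## Working session

There is one attempt and no reset: what is moved stays moved. The work goes in short steps, Python scripts to look and compute and a tool call to move; the robot and the scene stay as the last step left them, time stands still between calls to the robot, and variables do not carry over. Pictures are saved under pics/ and viewed, at most 14 in all, crops included, and the job is handed in when it is done.

Besides the shell and the picture viewer there is one more tool, called in YAML: its name, and indented under it one key for each argument. play_rows: Moves the arm, as the interface text tells. Shift numbers are shares of 0.05 m and turn numbers shares of 8 degrees, none past 1 either way. Its arguments: {"type":"object","properties":{"series":{"type":"array"},"force":{"type":"number"}},"required":["series"]}

```bash
mkdir -p pics; ls; python3 - <<'E'
from station import ctrl, imaging
import cv2,numpy as np
o=ctrl.get_obs();print(o)
for n in ["scene","top"]:
    d=imaging.get_image(n);cv2.imwrite(f"pics/{n}0.png",d["color"])
    print(n,d["fx"],d["fy"],d["cx"],d["cy"],np.round(d["extrinsics"],4).tolist())
d=imaging.get_image("wrist");print(d["fx"],d["cx"],np.round(d["hand_eye"],4).tolist())
E
```

```text
pics
{'t': 0.0, 'q': array([-1.22805385e+00,  5.33115477e-02,  1.61432301e+00, -1.60382889e-05,
        1.47602456e+00, -1.18989122e-01]), 'dq': array([-0.00018788, -0.00052259, -0.00016927, -0.00150763,  0.00037553,
        0.0025779 ]), 'effort': array([-7.22226059e-05, -3.93687522e+01, -3.70173812e+01, -1.15594535e-04,
        7.03882019e-03,  2.14540108e-05]), 'tool_pos': array([ 0.27822186, -0.55894082,  0.2300738 ]), 'tool_rot': array([-3.05624405e+00, -7.18393464e-01,  3.87062188e-04]), 'contact_force': array([-0.57630643, -0.07669241, -0.00866655]), 'wrist_torque': array([-0.04163181, -0.0206983 ,  0.02903962]), 'grip_force': 0.0, 'opening': 0.08526116543711865}
scene 602.1422841885997 602.1422841885997 309.23388504411975 239.32017323141892 [[0.7655, 0.6434, 0.007, -0.4034], [0.523, -0.6159, -0.5893, -0.2212], [-0.3748, 0.4547, -0.8079, 1.397], [0.0, 0.0, 0.0, 1.0]]
top 536.2305224917135 536.2305224917135 321.3169002121786 253.4963492190049 [[-0.0126, -0.9999, 0.0073, -0.0153], [-0.9975, 0.0121, -0.07, 0.5528], [0.0699, -0.0082, -0.9975, 1.1902], [0.0, 0.0, 0.0, 1.0]]
339.65531806065695 320.8403521064318 [[-0.0005, -0.9612, -0.276, 0.0698], [1.0, -0.0006, 0.0002, 0.0002], [-0.0004, -0.276, 0.9612, -0.1428], [0.0, 0.0, 0.0, 1.0]]
```

View pics/top0.png

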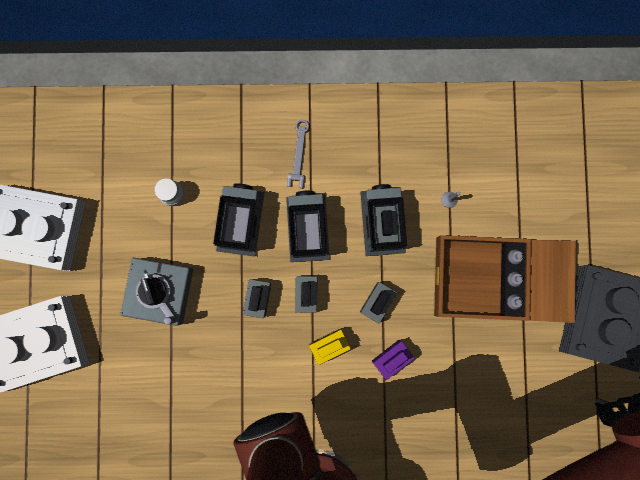

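View pics/scene0.png

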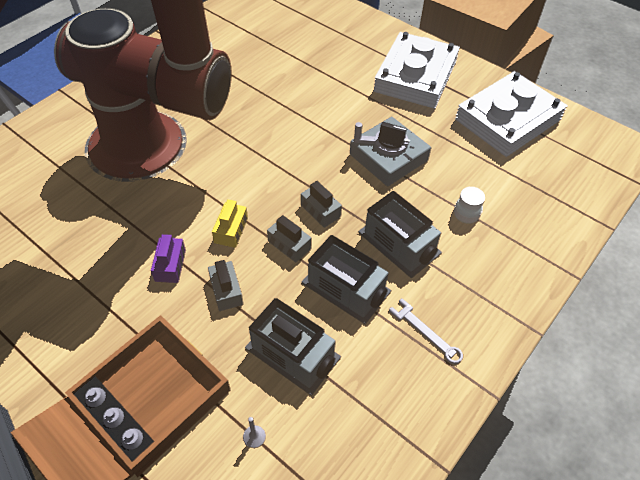

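The top view shows the loaded bay at (387,222), empty bays at (308,228) and (239,220), and worn cartridges at (257,297), (307,293) and (379,301). The yellow and purple look-alikes are below those. The dial is at (153,290) with the lever pin at (168,321), and the case floor is at (472,278). The scene view agrees.

```bash
cat > h.py <<'E'
from station import ctrl, imaging
import cv2,numpy as np
from scipy.spatial.transform import Rotation as R
def pose():
    o=ctrl.get_obs();T=np.eye(4);T[:3,:3]=R.from_rotvec(o["tool_rot"]).as_matrix();T[:3,3]=o["tool_pos"];return T
def grab(n,f=None):
    P=pose();d=imaging.get_image(n)
    d["c2w"]=P@np.array(d["hand_eye"]) if n=="wrist" else np.linalg.inv(d["extrinsics"])
    if f: cv2.imwrite(f"pics/{f}.png",d["color"])
    np.savez(f"{f or n}.npz",color=d["color"],fx=d["fx"],fy=d["fy"],cx=d["cx"],cy=d["cy"],c2w=d["c2w"])
    return d
def ray(d,u,v):
    r=d["c2w"][:3,:3]@np.array([(u-d["cx"])/d["fx"],(v-d["cy"])/d["fy"],1.]);return d["c2w"][:3,3],r/np.linalg.norm(r)
def onz(d,u,v,z):
    c,r=ray(d,u,v);return c+r*(z-c[2])/r[2]
def tri(a,b):  # list of (d,u,v)
    A=np.zeros((3,3));y=np.zeros(3);L=[ray(*a),ray(*b)]
    for c,r in L:
        M=np.eye(3)-np.outer(r,r);A+=M;y+=M@c
    p=np.linalg.solve(A,y);return p,max(np.linalg.norm(np.cross(p-c,r)) for c,r in L)
def proj(d,p):
    q=np.linalg.inv(d["c2w"])@np.append(p,1);return d["fx"]*q[0]/q[2]+d["cx"],d["fy"]*q[1]/q[2]+d["cy"]
def delta(target,yaw):
    """shift in tool axes (units of .05), turn about z to bring tool y-axis to heading yaw (mod pi), units of 8deg"""
    P=pose();dd=P[:3,:3].T@(np.array(target)-P[:3,3])
    cy=np.arctan2(P[1,1],P[0,1]);e=(yaw-cy+np.pi/2)%np.pi-np.pi/2
    tilt=P[:3,2]
    return np.round(dd/.05,2),"turn z",np.round(-np.degrees(e)/8,2),"axis",np.round(tilt,3)
E
python3 - <<'E'
from h import *
t=grab("top","top1");s=grab("scene","scene1")
cv2.imwrite("pics/tc.png",cv2.resize(t["color"][170:340,110:420],None,fx=2.55,fy=2.55,interpolation=cv2.INTER_CUBIC))
cv2.imwrite("pics/sc.png",cv2.resize(s["color"][110:390,190:480],None,fx=2.1,fy=2.1,interpolation=cv2.INTER_CUBIC))
for n,u,v,z in [("bay_a",387,222,.08),("mid",308,228,.08),("left",239,220,.08),("w1",257,297,.07),("w2",307,293,.07),("w3",379,301,.07),("dial",153,290,.096),("pin",168,321,.095),("case",472,278,.008)]: print(n,onz(t,u,v,z).round(3))
E
```

```text
bay_a [ 0.615 -0.164  0.08 ]
mid [0.604 0.006 0.08 ]
left [0.623 0.154 0.08 ]
w1 [0.457 0.118 0.07 ]
w2 [0.464 0.01  0.07 ]
w3 [ 0.445 -0.144  0.07 ]
dial [0.475 0.332 0.096]
pin [0.41  0.301 0.095]
case [ 0.493 -0.364  0.008]
```

View pics/tc.png

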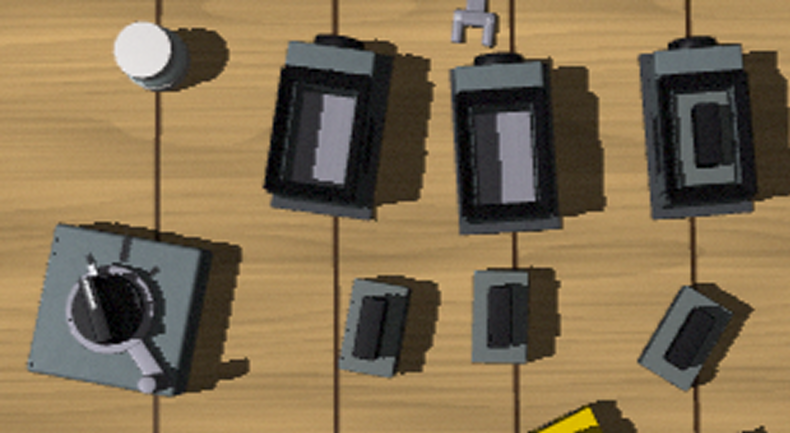

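View pics/sc.png

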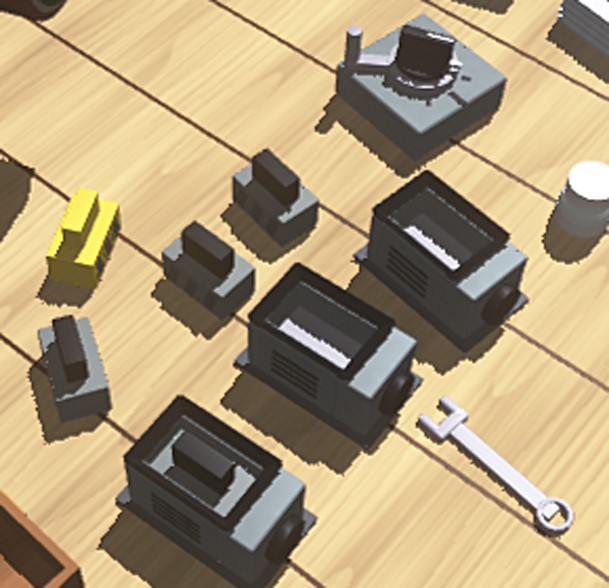

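The crops show the rim corners of all three bays, the fin tops, and the dial, whose pointer end is at crop (90,268) with the dial centre at (110,305). The pin is at (148,385). I'll triangulate these across the two views.

```bash
python3 - <<'E'
from h import *
t=dict(np.load("top1.npz"));s=dict(np.load("scene1.npz"))
T=lambda u,v:(t,110+u/2.55,170+v/2.55)
S=lambda u,v:(s,190+u/2.1,110+v/2.1)
m=lambda c:np.mean(c,0)
print("cam",t["c2w"][:3,3].round(3))
bays={"a":([(662,78),(748,70),(757,200),(668,205)],[(181,397),(281,463),(216,523),(125,458)]),
"mid":([(455,90),(547,90),(551,216),(462,222)],[(298,264),(395,325),(345,370),(248,315)]),
"left":([(283,67),(383,75),(370,200),(265,187)],[(430,171),(509,235),(463,268),(372,210)])}
for k,(a,b) in bays.items():
    p,e=tri(T(*m(a)),S(*m(b)));c=np.array([onz(*T(*q),.08)[:2] for q in a])
    ax=(c[0]+c[1]-c[2]-c[3])/2; print(k,p.round(3),round(e,4),"onz",c.mean(0).round(3),"yaw",np.degrees(np.arctan2(ax[1],ax[0])).round(1),"len",np.linalg.norm(ax).round(3))
fins={"w1":([(364,295),(388,297),(377,358),(355,356)],[(264,150),(299,180),(289,197),(252,165)]),
"w2":([(488,284),(513,284),(513,347),(489,347)],[(196,222),(236,250),(220,265),(182,237)]),
"w3":([(694,305),(716,314),(690,367),(668,353)],[(54,318),(73,316),(84,347),(65,355)]),
"fin":([(693,102),(722,102),(722,165),(693,165)],[(183,430),(236,468),(226,482),(174,445)])}
for k,(a,b) in fins.items():
    p,e=tri(T(*m(a)),S(*m(b)));c=np.array([onz(*T(*q),.07)[:2] for q in a]);ax=(c[0]+c[1]-c[2]-c[3])/2
    print(k,p.round(3),round(e,4),"onz",c.mean(0).round(3),"yaw",np.degrees(np.arctan2(ax[1],ax[0])).round(1),"len",np.linalg.norm(ax).round(3))
for k,a,b in [("pin",(148,385),(354,33)),("dial",(100,305),(428,40))]: print(k,tri(T(*a),S(*b)))
u=np.array([onz(*T(*q),.045)[:2] for q in [(57,224),(212,247),(176,395),(28,368)]]);print("unit",u.round(3).tolist(),u.mean(0))
a,b=onz(*T(120,262),.045),onz(*T(127,238),.045);print("mark",np.degrees(np.arctan2(*(b-a)[1::-1])),a,b)
cs=np.array([onz(t,*q,.045)[:2] for q in [(438,236),(577,240),(576,321),(435,319)]]);print("case",cs.round(3).tolist())
print(pose().round(3)); print(delta([.60,-.16,.25],np.pi/2))
E
```

```text
cam [ 0.468 -0.012  1.226]
a [ 0.611 -0.165  0.079] 0.0012 onz [ 0.61  -0.166] yaw 2.1 len 0.109
mid [0.599 0.008 0.078] 0.0014 onz [0.598 0.007] yaw 1.8 len 0.109
left [0.621 0.159 0.088] 0.0037 onz [0.619 0.157] yaw -7.3 len 0.105
w1 [0.455 0.122 0.064] 0.0008 onz [0.455 0.121] yaw -9.6 len 0.052
w2 [0.464 0.012 0.067] 0.0012 onz [0.463 0.011] yaw -0.2 len 0.053
w3 [ 0.445 -0.148  0.082] 0.0002 onz [ 0.445 -0.15 ] yaw -28.4 len 0.048
fin [ 0.614 -0.163  0.086] 0.0011 onz [ 0.615 -0.166] yaw -1.2 len 0.054
pin (array([0.41028156, 0.30272629, 0.09079245]), np.float64(0.001077343211901512))
dial (array([0.47623159, 0.34170917, 0.09348008]), np.float64(0.0007196462758049419))
unit [[0.546, 0.394], [0.525, 0.26], [0.398, 0.291], [0.423, 0.417]] [0.47305586 0.34062721]
mark -15.8128985865399 [0.51277742 0.3395126  0.045     ] [0.53341329 0.33366822 0.045     ]
case [[0.587, -0.281], [0.574, -0.59], [0.395, -0.579], [0.404, -0.269]]
[[ 0.895  0.446 -0.     0.278]
 [ 0.446 -0.895  0.001 -0.559]
 [ 0.    -0.001 -1.     0.231]
 [ 0.     0.     0.     1.   ]]
(array([ 9.32, -4.28, -0.38]), 'turn z', np.float64(3.31), 'axis', array([-0.   ,  0.001, -1.   ]))
```

Rim, fin and pin heights agree with the text. I'll move over the loaded bay for a close look with the wrist camera.

play_rows:
  series:
    - [0, [0, 0, -0.1], [0, 0, 0.83]]
    - [0, [0, 0, -0.1], [0, 0, 0.83]]
    - [0, [0, 0, -0.1], [0, 0, 0.83]]
    - [0, [0, 0, -0.1], [0, 0, 0.82]]
    - [0, [0.5, -0.7, 0], [0, 0, 0]]
    - [0, [0.7, -0.9, 0], [0, 0, 0]]
    - [0, [0.7, -0.9, 0], [0, 0, 0]]
    - [0, [0.7, -0.9, 0], [0, 0, 0]]

```text
t: 1.25
tool_pos: [0.4093, -0.3881, 0.2513]
tool_rot: [3.142, -0.001, 0.0]
contact_force: [0.5, -0.5, 0.7]
opening: 0.0001
grip_force: 0.0
```

play_rows:
  series:
    - [0, [0.7, -0.9, 0], [0, 0, 0]]
    - [0, [0.7, -0.9, 0], [0, 0, 0]]
    - [0, [0.7, -0.9, 0], [0, 0, 0]]
    - [0, [0.7, -0.9, 0], [0, 0, 0]]
    - [0, [0.5, -0.5, 0], [0, 0, 0]]
    - [0, [0, 0, 0], [0, 0, 0]]
    - [0, [0, 0, 0], [0, 0, 0]]

```text
t: 2.12
tool_pos: [0.5732, -0.185, 0.251]
tool_rot: [3.141, -0.001, -0.001]
contact_force: [0.2, -1.1, -0.3]
opening: 0.0001
grip_force: 0.0
```

```bash
python3 - <<'E'
from h import *
print(pose().round(3));d=grab("wrist","w1")
E
```

```text
[[ 1.    -0.001 -0.001  0.573]
 [-0.001 -1.    -0.    -0.185]
 [-0.001  0.    -1.     0.251]
 [ 0.     0.     0.     1.   ]]
```

View pics/w1.png

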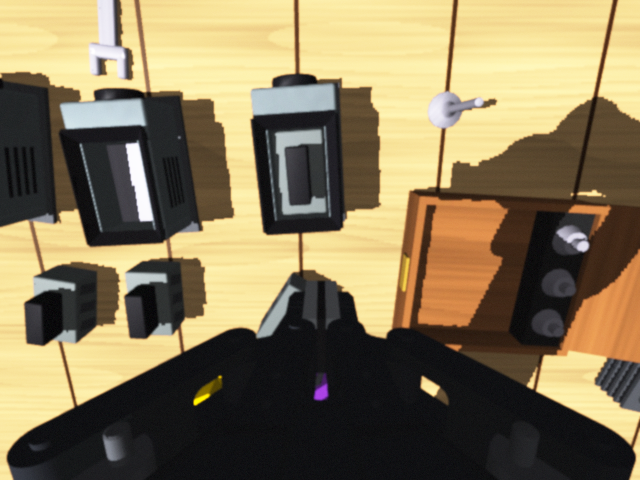

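The wrist view shows bay_a's rim corners at (254,122), (337,117), (341,229) and (264,234). The fin top is at (286..311, 146..203). The case is on the right, with rim corners at (415,190) and (398,345).

```bash
python3 - <<'E'
from h import *
w=dict(np.load("w1.npz"));t=dict(np.load("top1.npz"))
def quad(c,z):
    c=np.array([onz(w,*q,z)[:2] for q in c]);ax=(c[0]+c[1]-c[2]-c[3])/2
    return c.mean(0).round(4),np.degrees(np.arctan2(ax[1],ax[0])).round(1),np.linalg.norm(ax).round(3)
print("rim",quad([(254,122),(337,117),(341,229),(264,234)],.08))
print("fin",quad([(286,146),(309,145),(311,202),(289,203)],.09))
print("mid",quad([(63,132),(147,127),(164,240),(88,246)],.08))
T=lambda u,v:(t,110+u/2.55,170+v/2.55)
print("fin tri",tri((w,298.7,174),T(707.5,133.5)),"rim tri",tri((w,299,175.5),T(708.7,138.3)))
print("case",[onz(w,*q,.045).round(3).tolist() for q in [(415,190),(398,345)]],"floor inner",[onz(w,*q,.045).round(3).tolist() for q in [(424,197),(545,208)]])
E
```

```text
rim (array([ 0.6101, -0.1655]), np.float64(2.5), np.float64(0.101))
fin (array([ 0.6141, -0.1659]), np.float64(1.5), np.float64(0.05))
mid (array([0.6004, 0.0037]), np.float64(1.0), np.float64(0.104))
fin tri (array([ 0.6137975 , -0.16506115,  0.07963922]), np.float64(0.00014746727595774386)) rim tri (array([ 0.61114108, -0.16583761,  0.07426042]), np.float64(0.0010151638188139955))
case [[0.594, -0.282, 0.045], [0.412, -0.276, 0.045]] floor inner [[0.587, -0.292, 0.045], [0.575, -0.419, 0.045]]
```

play_rows:
  series:
    - [0, [0.77, -0.39, 0.5], [0, 0, -0.25]]
    - [0, [0, 0, 1], [0, 0, 0]]
    - [0, [0, 0, 1], [0, 0, 0]]
    - [0, [0, 0, 0.6], [0, 0, 0]]
    - [0, [0, 0, 0.1], [0, 0, 0]]
    - [0, [0, 0, 0.1], [0, 0, 0]]
    - [0, [0, 0, 0.05], [0, 0, 0]]

```text
t: 3.05
tool_pos: [0.6128, -0.1662, 0.0861]
tool_rot: [3.14, 0.053, 0.003]
contact_force: [-3.0, -0.2, 6.2]
opening: 0.0005
grip_force: 2.5
```

play_rows:
  series:
    - [0, [0, 0, 0.05], [0, 0, 0]]
    - [0, [0, 0, 0.04], [0, 0, 0]]
    - [0, [0, 0, 0], [0, 0, 0]]

```text
t: 3.42
tool_pos: [0.6129, -0.166, 0.0813]
tool_rot: [3.139, 0.054, 0.003]
contact_force: [-2.6, -0.4, 6.4]
opening: 0.0005
grip_force: 2.5
```

play_rows:
  series:
    - [0, [0, 0, 0.03], [0, 0, 0]]
    - [0, [0, 0, 0.02], [0, 0, 0]]
    - [0, [0, 0, 0], [0, 0, 0]]

```text
t: 3.8
tool_pos: [0.6132, -0.1662, 0.0801]
tool_rot: [3.139, 0.054, 0.004]
contact_force: [-4.6, -0.5, 9.3]
opening: 0.0001
grip_force: 4.7
```

play_rows:
  series:
    - [0, [0, 0, 0.02], [0, 0, 0]]
    - [0, [0, 0, 0], [0, 0, 0]]

```text
t: 4.05
tool_pos: [0.6136, -0.1663, 0.0801]
tool_rot: [3.139, 0.054, 0.005]
contact_force: [-5.8, -0.1, 13.7]
opening: -0.0001
grip_force: 6.4
```

play_rows:
  series:
    - [0, [0, 0, -0.3], [0, 0, 0]]
    - [0, [0, 0, -0.6], [0, 0, 0]]
    - [0, [0, 0, -0.8], [0, 0, 0]]
    - [0.38, [0, 0, -0.8], [0, 0, 0]]
    - [0.38, [-0.5, 0, -0.8], [0, 0, 0]]
    - [0.38, [-0.7, 0, 0], [0, 0, 0]]
    - [0.38, [0, 0, 0], [0, 0, 0]]

```text
t: 4.92
tool_pos: [0.5515, -0.1672, 0.2422]
tool_rot: [3.14, 0.053, 0.005]
contact_force: [0.7, 0.0, 0.2]
opening: 0.032
grip_force: 0.0
```

```bash
python3 - <<'E'
from h import *
print(pose().round(3));d=grab("wrist","w2");s=grab("scene","s2")
a=cv2.resize(d["color"][60:300,150:470],None,fx=1.25,fy=1.25,interpolation=cv2.INTER_CUBIC);b=cv2.resize(s["color"][270:420,220:420],None,fx=2,fy=2)
cv2.imwrite("pics/w2c.png",np.hstack([a,b]))
E
```

```text
[[ 0.999  0.034  0.003  0.552]
 [ 0.034 -0.999 -0.001 -0.167]
 [ 0.003  0.001 -1.     0.242]
 [ 0.     0.     0.     1.   ]]
```

View pics/w2c.png

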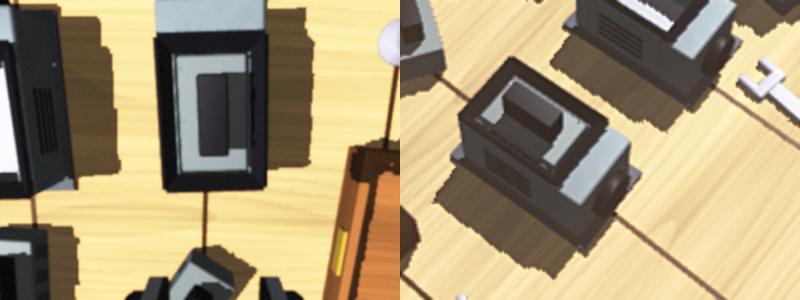

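The cartridge is ejected: its fin now stands well above the rim. The fin top in the left crop spans (197,75) to (228,157). I'll compute the grasp.

```bash
cat >> h.py <<'E'
def quad(w,c,z):
    c=np.array([onz(w,*q,z)[:2] for q in c]);ax=(c[0]+c[1]-c[2]-c[3])/2
    return c.mean(0).round(4),np.degrees(np.arctan2(ax[1],ax[0])).round(1),np.linalg.norm(ax).round(3)
E
python3 - <<'E'
from h import *
w=dict(np.load("w2.npz"));s=dict(np.load("s2.npz"))
W=lambda u,v:(150+u/1.25,60+v/1.25)
c=[W(197,75),W(228,74),W(228,156),W(199,157)]
print(quad(w,c,.106), quad(w,[W(155,32),W(267,28),W(267,188),W(163,191)],.08))
q=np.mean([(512,81),(561,116),(551,131),(503,96)],0)
print(tri((w,*np.mean(c,0)),(s,220+(q[0]-400)/2,270+q[1]/2)))
E
```

```text
(array([ 0.6121, -0.1653]), np.float64(2.6), np.float64(0.051)) (array([ 0.6132, -0.1653]), np.float64(3.4), np.float64(0.107))
(array([ 0.61299934, -0.16497696,  0.10313514]), np.float64(0.0004373875360981351))
```

play_rows:
  series:
    - [0.38, [0.7, 0, 0], [0, 0, -0.08]]
    - [0.38, [0.52, 0, 0.4], [0, 0, 0]]
    - [0.38, [0, 0, 1], [0, 0, 0]]
    - [0.38, [0, 0, 1], [0, 0, 0]]
    - [0.38, [0, 0, 0.5], [0, 0, 0]]
    - [0.38, [0, 0, 0.26], [0, 0, 0]]
    - [0.38, [0, 0, 0.08], [0, 0, 0]]
    - [0.38, [0, 0, 0], [0, 0, 0]]

```text
t: 6.02
tool_pos: [0.6141, -0.1651, 0.0799]
tool_rot: [3.14, 0.072, 0.003]
contact_force: [-0.7, 0.4, 0.3]
opening: 0.0326
grip_force: 0.0
```

play_rows:
  force: 40
  series:
    - [0, [0, 0, 0], [0, 0, 0]]
    - [0, [0, 0, 0], [0, 0, 0]]
    - [0, [0, 0, 0], [0, 0, 0]]
    - [0, [0, 0, 0], [0, 0, 0]]

```text
t: 6.52
tool_pos: [0.6141, -0.1652, 0.0799]
tool_rot: [3.14, 0.072, 0.004]
contact_force: [2.2, -0.2, 3.2]
opening: 0.0192
grip_force: 41.9
```

play_rows:
  series:
    - [0, [0, 0, -0.3], [0, 0, 0]]
    - [0, [0, 0, -0.7], [0, 0, 0]]
    - [0, [0, 0, -1], [0, 0, 0]]
    - [0, [0, 0, -0.8], [0, 0, 0]]
    - [0, [-0.31, 0.5, 0], [0, 0, 0]]
    - [0, [-0.6, 0.9, 0], [0, 0, 0]]
    - [0, [-0.6, 0.9, 0], [0, 0, 0]]
    - [0, [-0.6, 0.9, 0], [0, 0, 0]]

```text
t: 7.52
tool_pos: [0.5133, -0.33, 0.2183]
tool_rot: [-3.139, -0.072, 0.003]
contact_force: [-0.0, -0.6, -1.9]
opening: 0.0192
grip_force: 41.2
```

play_rows:
  series:
    - [0, [-0.3, 0.5, 0], [0, 0, 0.3]]
    - [0, [0, 0, 0], [0, 0, 0.27]]
    - [0, [0, 0, 0], [0, 0, 0]]

```text
t: 7.9
tool_pos: [0.5003, -0.3549, 0.2182]
tool_rot: [-3.14, 0.054, 0.003]
contact_force: [-0.6, 0.3, -2.2]
opening: 0.0189
grip_force: 41.1
```

```bash
python3 - <<'E'
from h import *
print(pose().round(3));d=grab("wrist","w3");grab("top","t3")
E
```

```text
[[ 0.999 -0.034 -0.002  0.5  ]
 [-0.034 -0.999  0.002 -0.355]
 [-0.002 -0.002 -1.     0.218]
 [ 0.     0.     0.     1.   ]]
```

View pics/w3.png

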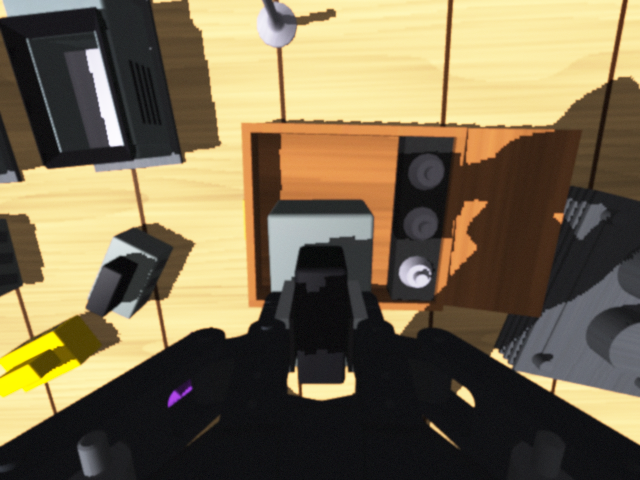

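The cartridge hangs over the free floor. The case rim corners are at (243,124) and (248,306), and the foam edge is at (397,138..300).

```bash
python3 - <<'E'
from h import *
w=dict(np.load("w3.npz"))
for q,z in [((243,124),.045),((248,306),.045),((467,127),.045),((397,138),.03),((388,298),.03)]: print(q,onz(w,*q,z).round(3))
c=onz(w,245.5,215,.045);b=(onz(w,243,124,.045)-onz(w,248,306,.045))[:2];b/=np.linalg.norm(b)
print("target",c[:2]+np.array([b[1],-b[0]])*(.1-.022),np.degrees(np.arctan2(b[1],b[0])))
E
```

```text
(243, 124) [ 0.586 -0.289  0.045]
(248, 306) [ 0.409 -0.277  0.045]
(467, 127) [ 0.577 -0.487  0.045]
(397, 138) [ 0.57  -0.429  0.03 ]
(388, 298) [ 0.406 -0.423  0.03 ]
target [ 0.49907558 -0.36133037] -3.9714787926764545
```

play_rows:
  series:
    - [0, [0, 0.08, 0.5], [0, 0, 0.2]]
    - [0, [0, 0, 1], [0, 0, 0]]
    - [0, [0, 0, 0.9], [0, 0, 0]]
    - [0, [0, 0, 0.5], [0, 0, 0]]
    - [0, [0, 0, 0.2], [0, 0, 0]]
    - [0, [0, 0, 0.1], [0, 0, 0]]
    - [0, [0, 0, 0.05], [0, 0, 0]]
    - [0, [0, 0, 0], [0, 0, 0]]

```text
t: 9.0
tool_pos: [0.5016, -0.3596, 0.0575]
tool_rot: [3.139, -0.097, 0.002]
contact_force: [0.8, 0.0, -1.4]
opening: 0.0191
grip_force: 41.1
```

play_rows:
  series:
    - [0, [0, 0, 0.05], [0, 0, 0]]
    - [0, [0, 0, 0.04], [0, 0, 0]]
    - [0, [0, 0, 0], [0, 0, 0]]

```text
t: 9.38
tool_pos: [0.5016, -0.3596, 0.0532]
tool_rot: [3.139, -0.097, 0.002]
contact_force: [-0.4, 1.2, 4.7]
opening: 0.019
grip_force: 41.9
```

play_rows:
  series:
    - [0.35, [0, 0, 0], [0, 0, 0]]
    - [0.4, [0, 0, 0], [0, 0, 0]]
    - [0.4, [0, 0, 0], [0, 0, 0]]
    - [0.4, [0, 0, -0.4], [0, 0, 0]]
    - [0.4, [0, 0, -0.8], [0, 0, 0]]
    - [0.4, [0, 0, -1], [0, 0, 0]]
    - [0.4, [0, 0, -1], [0, 0, 0]]
    - [0.4, [0, 0, -0.2], [0, 0, 0]]

```text
t: 10.38
tool_pos: [0.503, -0.3609, 0.2291]
tool_rot: [3.133, -0.097, 0.013]
contact_force: [-0.1, -0.6, -0.1]
opening: 0.0344
grip_force: 0.0
```

```bash
python3 - <<'E'
from h import *
P=pose();print(P.round(3));w=grab("wrist","w4")
t=grab("top","t4")
# dial pointer: bright on black disc
cv2.imwrite("pics/t4c.png",np.hstack([cv2.resize(w["color"][100:340,200:520],None,fx=1.25,fy=1.25),cv2.resize(t["color"][250:340,110:210],(400,300),interpolation=cv2.INTER_CUBIC)]))
E
```

```text
[[ 0.998 -0.062  0.008  0.503]
 [-0.062 -0.998 -0.007 -0.361]
 [ 0.008  0.007 -1.     0.229]
 [ 0.     0.     0.     1.   ]]
```

View pics/t4c.png

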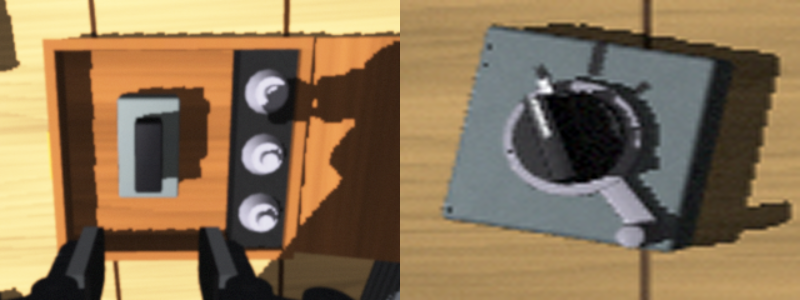

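The finished cartridge stands upright in the free part of the case. Next I'll move over the angle unit.

play_rows:
  series:
    - [0.4, [-0.1, -0.5, -0.3], [0, 0, 0]]
    - [0.4, [-0.18, -1, 0], [0, 0, 0]]
    - [0.4, [-0.18, -1, 0], [0, 0, 0]]
    - [0.4, [-0.18, -1, 0], [0, 0, 0]]
    - [0.4, [-0.18, -1, 0], [0, 0, 0]]
    - [0.4, [-0.18, -1, 0], [0, 0, 0]]
    - [0.4, [-0.18, -1, 0], [0, 0, 0]]
    - [0.4, [-0.18, -1, 0], [0, 0, 0]]

```text
t: 11.48
tool_pos: [0.4548, 0.021, 0.2346]
tool_rot: [-3.14, 0.098, 0.005]
contact_force: [1.2, 1.1, -0.1]
opening: 0.034
grip_force: 0.0
```

play_rows:
  series:
    - [0.4, [-0.18, -1, 0], [0, 0, 0]]
    - [0.4, [-0.18, -1, 0], [0, 0, 0]]
    - [0.4, [-0.18, -1, 0], [0, 0, 0]]
    - [0.4, [-0.18, -1, 0], [0, 0, 0]]
    - [0.4, [-0.18, -1, 0], [0, 0, 0]]
    - [0.4, [-0.18, -1, 0], [0, 0, 0]]
    - [0.4, [0, -0.5, 0], [0, 0, 0]]
    - [0.4, [0, 0, 0], [0, 0, 0]]

```text
t: 12.48
tool_pos: [0.4212, 0.3477, 0.2343]
tool_rot: [3.138, -0.093, -0.006]
contact_force: [-0.2, -0.0, -0.5]
opening: 0.034
grip_force: 0.0
```

```bash
python3 - <<'E'
from h import *
P=pose();print(P.round(3));w=grab("wrist","w5")
cv2.imwrite("pics/w5c.png",cv2.resize(w["color"][0:340,120:520],None,fx=1.75,fy=1.75,interpolation=cv2.INTER_CUBIC))
E
```

```text
[[ 0.998 -0.059 -0.004  0.421]
 [-0.059 -0.998 -0.002  0.348]
 [-0.004  0.003 -1.     0.234]
 [ 0.     0.     0.     1.   ]]
```

View pics/w5c.png

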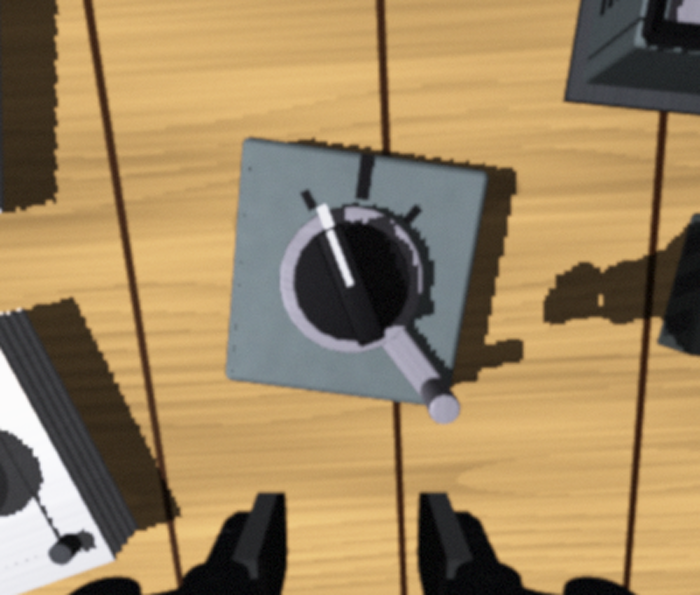

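The unit's corners in this crop are (245,140), (487,172), (452,408) and (228,376). The grip bar runs from the pointer tip at (322,207) to (370,340). The long mark is at (366,155)–(363,197) and the pin top at (444,407).

```bash
python3 - <<'E'
from h import *
w=dict(np.load("w5.npz"));W=lambda u,v:(120+u/1.75,v/1.75)
ang=lambda a,b:np.degrees(np.arctan2(*(b-a)[1::-1])).round(1)
z=lambda u,v,h:onz(w,*W(u,v),h)
cs=[z(*c,.045) for c in [(245,140),(487,172),(452,408),(228,376)]]
print("unit",np.mean(cs,0).round(4),"yaw x",ang(cs[3],cs[0]),ang(cs[2],cs[1]),"via y",ang(cs[1],cs[0])-90,ang(cs[2],cs[3])-90)
a,b=z(364,197,.045),z(366,155,.045);print("mark",a.round(3),b.round(3),ang(a,b))
p,q=z(322,207,.096),z(370,340,.096);print("bar",p.round(4),q.round(4),(p+q)/2,ang(q,p),np.linalg.norm(p-q))
t=dict(np.load("t4.npz"))
pin=z(444,407,.095);print("pin",pin.round(4));T=lambda u,v:(t,110+(u-400)/4,250+v/300*90)
print("tri pin",tri((w,*W(444,407)),T(629,237)))
print("tri bar",tri((w,*W(322,207)),T(541,75)))
c=(p+q)/2;print("pin ang from bar",ang(c,pin),np.linalg.norm((pin-c)[:2]),"from unit",ang(np.mean(cs,0),pin))
print("mark from unit",ang(np.mean(cs,0),b),"from bar c",ang(c,b))
E
```

```text
unit [0.4723 0.3429 0.045 ] yaw x -10.7 -8.9 via y -10.400000000000006 -11.799999999999997
mark [0.515 0.335 0.045] [0.535 0.333 0.045] -6.0
bar [0.508 0.355 0.096] [0.4472 0.3367 0.096 ] [0.47763018 0.34587436 0.096     ] 16.8 0.06350652219071709
pin [0.4119 0.302  0.095 ]
tri pin (array([0.41038494, 0.30230374, 0.09347262]), np.float64(0.0011312609974095268))
tri bar (array([0.51093231, 0.35607072, 0.07372797]), np.float64(0.001599051068405251))
pin ang from bar -146.3 0.07905236824042124 from unit -145.9
mark from unit -9.3 from bar c -13.0
```

play_rows:
  series:
    - [0.4, [0, 0, 0], [0, 0, -0.85]]
    - [0.4, [0, 0, 0], [0, 0, -0.85]]
    - [0.4, [0, 0, 0], [0, 0, -0.83]]
    - [0.4, [0.5, 0.2, 0.4], [0, 0, 0]]
    - [0.4, [0.49, 0.19, 0.6], [0, 0, 0]]
    - [0.4, [0, 0, 1], [0, 0, 0]]
    - [0.4, [0, 0, 0], [0, 0, 0]]

```text
t: 13.4
tool_pos: [0.4723, 0.3393, 0.1311]
tool_rot: [3.104, 0.453, -0.017]
contact_force: [-0.1, -0.5, -0.4]
opening: 0.0341
grip_force: 0.0
```

```bash
python3 - <<'E'
from h import *
print(pose().round(4));print(delta([.474,.3435,.07],np.radians(106.8)))
E
```

```text
[[ 0.9583  0.2855 -0.0102  0.4723]
 [ 0.2855 -0.9584 -0.0058  0.3393]
 [-0.0114  0.0026 -0.9999  0.1311]
 [ 0.      0.      0.      1.    ]]
(array([ 0.07, -0.07,  1.22]), 'turn z', np.float64(-0.03), 'axis', array([-0.01 , -0.006, -1.   ]))
```

play_rows:
  series:
    - [0.4, [0.07, -0.07, 0], [0.02, 0.08, 0]]
    - [0.4, [0, 0, 0.6], [0, 0, 0]]
    - [0.4, [0, 0, 0.4], [0, 0, 0]]
    - [0.4, [0, 0, 0.15], [0, 0, 0]]
    - [0.4, [0, 0, 0.06], [0, 0, 0]]
    - [0.4, [0, 0, 0], [0, 0, 0]]

```text
t: 14.15
tool_pos: [0.4789, 0.3476, 0.077]
tool_rot: [-3.104, -0.456, -0.018]
contact_force: [0.2, 0.3, 0.0]
opening: 0.0345
grip_force: 0.0
```

play_rows:
  force: 30
  series:
    - [0, [0, 0, 0], [0, 0, 0]]
    - [0, [0, 0, 0], [0, 0, 0]]
    - [0, [0, 0, 0], [0, 0, 0]]
    - [0, [0, 0, 0], [0, 0, 0]]

```text
t: 14.65
tool_pos: [0.4792, 0.3469, 0.0773]
tool_rot: [-3.105, -0.456, -0.019]
contact_force: [-0.6, -5.3, 6.4]
opening: 0.0134
grip_force: 32.5
```

play_rows:
  series:
    - [0, [0, 0, 0], [0, 0, 0.6]]
    - [0, [0, 0, 0], [0, 0, 0.7]]
    - [0, [0, 0, 0], [0, 0, 0.7]]
    - [0, [0, 0, 0], [0, 0, 0.7]]
    - [0, [0, 0, 0], [0, 0, 0.7]]
    - [0, [0, 0, 0], [0, 0, 0]]
    - [0, [0, 0, 0], [0, 0, 0]]

```text
t: 15.52
tool_pos: [0.4794, 0.3439, 0.0773]
tool_rot: [3.127, -0.287, 0.017]
contact_force: [-0.7, -16.8, 9.6]
opening: 0.0131
grip_force: 32.8
```

```bash
python3 - <<'E'
from h import *
P=pose();print(P.round(4),np.degrees(np.arctan2(P[1,0],P[0,0])))
E
```

```text
[[ 9.832e-01 -1.820e-01  1.040e-02  4.794e-01]
 [-1.820e-01 -9.833e-01 -2.000e-03  3.439e-01]
 [ 1.060e-02  1.000e-04 -9.999e-01  7.730e-02]
 [ 0.000e+00  0.000e+00  0.000e+00  1.000e+00]] -10.487647280580982
```

play_rows:
  series:
    - [0, [0, 0.04, 0], [0, 0, 0]]
    - [0.4, [0, 0, 0], [0, 0, 0]]
    - [0.4, [0, 0, 0], [0, 0, 0]]
    - [0.4, [0, 0, -0.5], [0, 0, 0]]
    - [0.4, [0, 0, -0.8], [0, -0.07, 0]]
    - [0.4, [-0.4, 0, -1], [0, 0, 0]]
    - [0.4, [-0.7, 0, -0.8], [0, 0, 0]]
    - [0.4, [0, 0, 0], [0, 0, 0]]

```text
t: 16.52
tool_pos: [0.4234, 0.3565, 0.2361]
tool_rot: [-3.115, 0.282, -0.009]
contact_force: [0.9, 0.4, -0.2]
opening: 0.0341
grip_force: 0.0
```

```bash
python3 - <<'E'
from h import *
P=pose();print(P.round(3));w=grab("wrist","w6")
cv2.imwrite("pics/w6c.png",cv2.resize(w["color"][0:340,120:520],None,fx=1.75,fy=1.75,interpolation=cv2.INTER_CUBIC))
E
```

```text
[[ 0.984 -0.18   0.007  0.423]
 [-0.18  -0.984  0.013  0.356]
 [ 0.004 -0.014 -1.     0.236]
 [ 0.     0.     0.     1.   ]]
```

View pics/w6c.png

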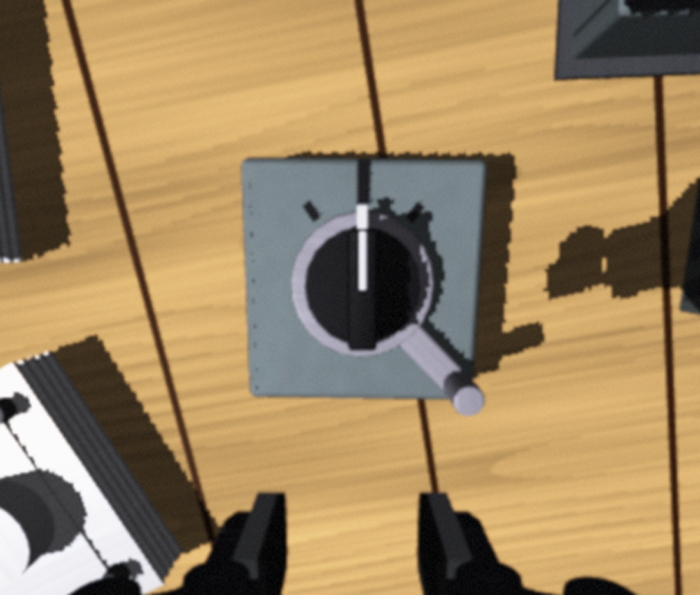

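The pointer now lies on the long mark, at (362,205) below the mark at (364,165–200). Next I'll shut the fingers and go beside the lever pin.

play_rows:
  series:
    - [0, [0, 0, 0], [-0.1, -0.03, 0]]
    - [0, [-0.07, 0.9, 0], [0, 0, 0]]
    - [0, [-0.08, 0.96, 0], [0, 0, 0]]
    - [0, [0, 0, 0.8], [0, 0, 0]]
    - [0, [0, 0, 0.8], [0, 0, 0]]
    - [0, [0, 0, 0], [0, 0, 0]]

```text
t: 17.32
tool_pos: [0.3955, 0.262, 0.1465]
tool_rot: [3.117, -0.288, -0.025]
contact_force: [0.2, -0.2, -0.0]
opening: 0.0001
grip_force: 0.0
```

```bash
cat >> h.py <<'E'
def unit():
    P=pose();a=np.radians(-10.5);d=P[:2,3]-[.4745,.3435]
    return "unit xy",(np.array([[np.cos(a),np.sin(a)],[-np.sin(a),np.cos(a)]])@d).round(4)
E
python3 - <<'E'
from h import *
print(pose().round(4),unit())
E
```

```text
[[ 0.983  -0.1829 -0.0167  0.3955]
 [-0.1831 -0.9831 -0.0101  0.262 ]
 [-0.0146  0.013  -0.9998  0.1465]
 [ 0.      0.      0.      1.    ]] ('unit xy', array([-0.0628, -0.0945]))
```

play_rows:
  series:
    - [0, [0.05, 0, 0.7], [0.05, 0.05, 0]]
    - [0, [0, 0, 0.6], [0, 0, 0]]
    - [0, [0, 0, 0.25], [0, 0, 0]]
    - [0, [0, -0.2, 0], [0, 0, 0]]
    - [0, [0, -0.15, 0], [0, 0, 0]]
    - [0, [0, 0, 0], [0, 0, 0]]

```text
t: 18.08
tool_pos: [0.405, 0.2815, 0.0759]
tool_rot: [-3.127, 0.286, -0.006]
contact_force: [-0.2, 0.1, 0.3]
opening: -0.0
grip_force: 0.0
```

```bash
python3 - <<'E'
from h import *
print(pose().round(4),unit())
E
```

```text
[[ 0.9834 -0.1812  0.0038  0.405 ]
 [-0.1812 -0.9834  0.0013  0.2815]
 [ 0.0035 -0.002  -1.      0.0759]
 [ 0.      0.      0.      1.    ]] ('unit xy', array([-0.0571, -0.0736]))
```

play_rows:
  series:
    - [0, [0, 0, 0.1], [0, 0, 0]]
    - [0, [-0.03, -0.15, 0], [0, 0, 0]]
    - [0, [-0.05, -0.15, 0], [0, 0, 0]]
    - [0, [-0.05, -0.15, 0], [0, 0, 0]]
    - [0, [-0.05, -0.15, 0], [0, 0, 0]]
    - [0, [-0.05, -0.15, 0], [0, 0, 0]]
    - [0, [0, 0, 0], [0, 0, 0]]

```text
t: 18.95
tool_pos: [0.4001, 0.3204, 0.07]
tool_rot: [-3.126, 0.286, -0.005]
contact_force: [-1.1, 0.8, -0.1]
opening: -0.0004
grip_force: 0.0
```

```bash
python3 - <<'E'
from h import *
print(pose().round(4)[:3,3],unit())
E
```

```text
[0.4001 0.3204 0.07  ] ('unit xy', array([-0.0689, -0.0362]))
```

play_rows:
  series:
    - [0, [-0.02, -0.15, 0], [0, 0, 0]]
    - [0, [-0.02, -0.12, 0], [0, 0, 0]]
    - [0, [0, -0.1, 0], [0, 0, 0]]
    - [0, [0, 0, 0], [0, 0, 0]]

```text
t: 19.45
tool_pos: [0.4014, 0.3386, 0.0697]
tool_rot: [-3.127, 0.287, -0.004]
contact_force: [-0.5, -0.1, -0.2]
opening: 0.0001
grip_force: 0.0
```

```bash
python3 - <<'E'
from h import *
print(pose().round(4)[:3,3],unit());t=grab("top","t7");s=grab("scene","s7")
cv2.imwrite("pics/s7c.png",np.hstack([cv2.resize(s["color"][80:200,320:460],(350,300),interpolation=cv2.INTER_CUBIC),cv2.resize(t["color"][250:350,100:220],(360,300),interpolation=cv2.INTER_CUBIC)]))
E
```

```text
[0.4014 0.3386 0.0697] ('unit xy', array([-0.071 , -0.0182]))
```

View pics/s7c.png

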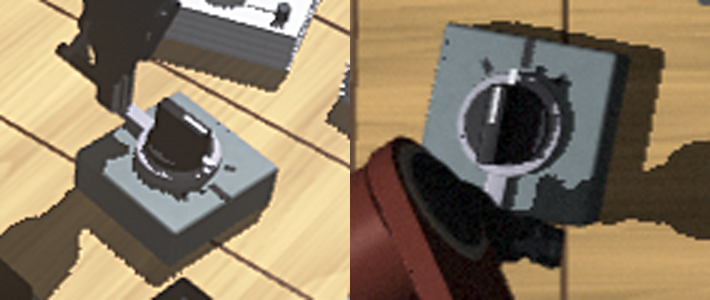

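The lever is moving with the fingers and the dial is still on its mark, so I'll keep pushing to the stop.

play_rows:
  series:
    - [0, [0, -0.1, 0], [0, 0, 0]]
    - [0, [0, -0.1, 0], [0, 0, 0]]
    - [0, [0, 0, 0], [0, 0, 0]]

```text
t: 19.92
tool_pos: [0.4021, 0.3438, 0.0695]
tool_rot: [3.117, -0.284, -0.001]
contact_force: [-4.9, -18.1, 9.9]
opening: 0.0002
grip_force: 9.7
```

play_rows:
  series:
    - [0, [0, -0.08, 0], [0, 0, 0]]
    - [0, [0, 0, 0], [0, 0, 0]]

```text
t: 20.18
tool_pos: [0.4022, 0.3441, 0.0694]
tool_rot: [3.108, -0.283, -0.005]
contact_force: [-8.5, -32.3, 18.8]
opening: 0.0002
grip_force: 17.2
```

play_rows:
  series:
    - [0, [0, 0.2, 0], [0, 0, 0]]
    - [0, [0, 0.4, 0], [0, 0, 0]]
    - [0.4, [0, 0.2, -1], [0, 0, 0]]
    - [0.4, [0, 0, -1], [0, 0, 0]]
    - [0.4, [0, 0, -1], [0, 0, 0]]
    - [0.4, [0, 0.6, -0.5], [0, 0, 0]]
    - [0.4, [0, 0.2, 0], [0, 0, 0]]
    - [0.4, [0, 0, 0], [0, 0, 0]]

```text
t: 21.18
tool_pos: [0.3881, 0.2724, 0.243]
tool_rot: [-3.128, 0.289, -0.001]
contact_force: [0.1, -0.3, -0.0]
opening: 0.034
grip_force: 0.0
```

```bash
python3 - <<'E'
from h import *
P=pose();print(P.round(4));w=grab("wrist","w8");t=grab("top","t8")
cv2.imwrite("pics/w8.png",w["color"])
E
```

```text
[[ 9.831e-01 -1.832e-01  4.000e-04  3.881e-01]
 [-1.832e-01 -9.831e-01  2.000e-04  2.724e-01]
 [ 4.000e-04 -3.000e-04 -1.000e+00  2.430e-01]
 [ 0.000e+00  0.000e+00  0.000e+00  1.000e+00]]
```

View pics/w8.png

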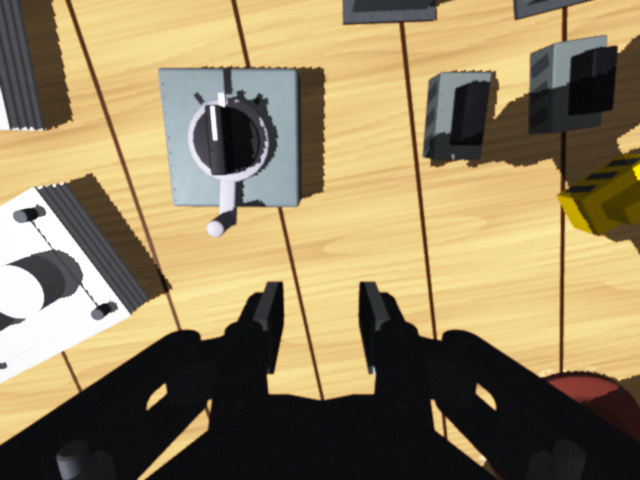

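The lever now points away to (215,228) and the dial's stripe runs (212,107)–(214,140). Two worn cartridges are visible at upper right.

```bash
python3 - <<'E'
from h import *
w=dict(np.load("w8.npz"));t=dict(np.load("t8.npz"));t0=dict(np.load("top1.npz"))
ang=lambda a,b:np.degrees(np.arctan2(*(b-a)[1::-1])).round(1)
c=np.array([.4745,.3435,0])
print("pin",ang(c,onz(w,215,228,.095))%360,"want 164.3; stripe",ang(onz(w,214,140,.096),onz(w,212,107,.096)),"mark",ang(onz(w,228,90,.045),onz(w,227,70,.045)))
f=[(458,82),(483,80),(478,145),(452,147)]
print("w1",quad(w,f,.07))
cv2.imwrite("pics/t8c.png",cv2.resize(t["color"][170:340,200:420],None,fx=3.5,fy=3.5,interpolation=cv2.INTER_CUBIC))
E
```

```text
pin 163.8 want 164.3; stripe -11.9 mark -11.8
w1 (array([0.455 , 0.1288]), np.float64(-8.9), np.float64(0.054))
```

View pics/t8c.png

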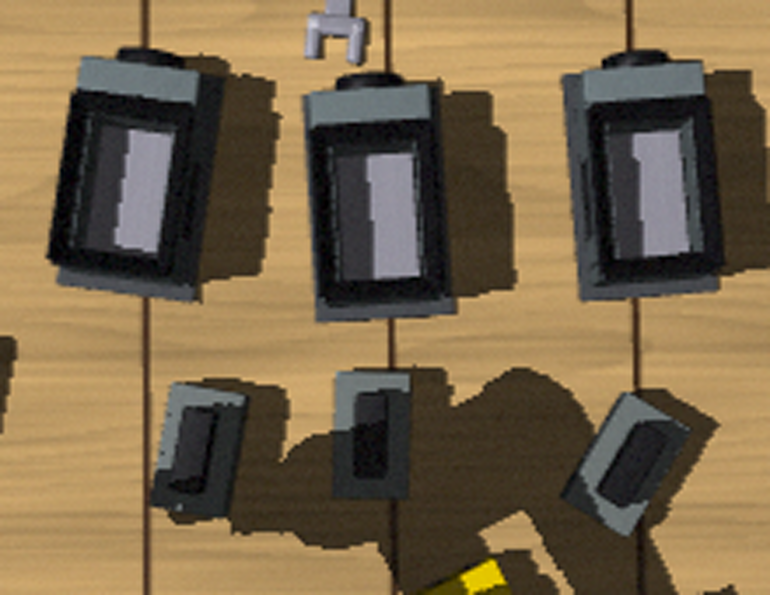

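The lock ring is tight and the dial is on its mark. The cartridges stand where they did before. I'll collect wrist views of the bays and cartridges along the way and view them together.

play_rows:
  series:
    - [0.4, [0.17, 0.74, 0], [0, 0, 0]]
    - [0.4, [0.17, 0.74, 0], [0, 0, 0]]
    - [0.4, [0.17, 0.73, 0], [0, 0, 0]]
    - [0.4, [0.18, 0.73, 0], [0, 0, 0]]
    - [0.4, [0, 0, 0], [0, 0, 0]]

```text
t: 21.9
tool_pos: [0.3956, 0.121, 0.2429]
tool_rot: [-3.128, 0.292, 0.001]
contact_force: [-0.3, 0.4, -0.1]
opening: 0.0343
grip_force: 0.0
```

```bash
python3 - <<'E'
from h import *
print(pose()[:3,3]);grab("wrist","vA")
E
```

```text
[0.39559856 0.12102041 0.24289655]
```

play_rows:
  series:
    - [0.4, [0.78, -0.33, 0], [0, 0, 0]]
    - [0.4, [0.78, -0.33, 0], [0, 0, 0]]
    - [0.4, [0.78, -0.33, 0], [0, 0, 0]]
    - [0.4, [0.77, -0.32, 0], [0, 0, 0]]
    - [0.4, [0, 0, 0], [0, 0, 0]]

```text
t: 22.58
tool_pos: [0.5616, 0.1601, 0.2423]
tool_rot: [-3.129, 0.284, 0.003]
contact_force: [-0.3, -0.6, -0.6]
opening: 0.0345
grip_force: 0.0
```

```bash
python3 - <<'E'
from h import *
print(pose()[:3,3]);grab("wrist","vB")
E
```

```text
[0.56164141 0.16014953 0.24229258]
```

play_rows:
  series:
    - [0.4, [0, 0.7, 0], [0, 0, -0.65]]
    - [0.4, [0, 0.7, 0], [0, 0, -0.66]]
    - [0.4, [0, 0.8, 0], [0, 0, 0]]
    - [0.4, [0, 0.8, 0], [0, 0, 0]]
    - [0.4, [0, 0, 0], [0, 0, 0]]

```text
t: 23.25
tool_pos: [0.55, 0.0079, 0.2445]
tool_rot: [-3.141, 0.004, -0.002]
contact_force: [-0.4, -0.2, 0.7]
opening: 0.0342
grip_force: 0.0
```

```bash
python3 - <<'E'
from h import *
print(pose()[:3,3]);grab("wrist","vC")
E
```

```text
[0.55001047 0.00792623 0.24451028]
```

play_rows:
  series:
    - [0.4, [-0.9, 0, 0], [0, 0, 0]]
    - [0.4, [-0.9, 0, 0], [0, 0, 0]]
    - [0.4, [-0.9, 0, 0], [0, 0, 0]]
    - [0.4, [0, 0, 0], [0, 0, 0]]

```text
t: 23.8
tool_pos: [0.4138, 0.0106, 0.2441]
tool_rot: [-3.141, -0.003, -0.005]
contact_force: [0.2, -0.3, 1.2]
opening: 0.0339
grip_force: 0.0
```

```bash
python3 - <<'E'
from h import *
print(pose()[:3,3]);grab("wrist","vE")
E
```

```text
[0.41383594 0.01056281 0.24408653]
```

play_rows:
  series:
    - [0.4, [0, 0.8, 0], [0, 0, 0]]
    - [0.4, [0, 0.8, 0], [0, 0, 0]]
    - [0.4, [0, 0.8, 0], [0, 0, 0]]
    - [0.4, [0, 0.6, 0], [0, 0, 0]]
    - [0.4, [0, 0, 0], [0, 0, 0]]

```text
t: 24.48
tool_pos: [0.4167, -0.142, 0.2443]
tool_rot: [-3.141, 0.004, -0.002]
contact_force: [1.2, 0.3, 0.3]
opening: 0.0346
grip_force: 0.0
```

```bash
python3 - <<'E'
from h import *
print(pose().round(3));grab("wrist","vD")
tiles=[]
for n,p in [("vB",(.619,.157,.07)),("vC",(.599,.006,.07)),("vA",(.455,.121,.06)),("vE",(.463,.011,.06)),("vD",(.445,-.149,.06))]:
    d=dict(np.load(n+".npz"));u,v=proj(d,p);x,y=int(u)-78,max(0,int(v)-90);print(n,x,y)
    tiles.append(cv2.resize(d["color"][y:y+176,x:x+156],(266,300),interpolation=cv2.INTER_CUBIC))
tiles.append(np.zeros_like(tiles[0]))
cv2.imwrite("pics/tiles.png",np.vstack([np.hstack(tiles[:3]),np.hstack(tiles[3:])]))
E
```

```text
[[ 1.    -0.002  0.001  0.417]
 [-0.002 -1.     0.001 -0.142]
 [ 0.001 -0.001 -1.     0.244]
 [ 0.     0.     0.     1.   ]]
vB 234 65
vC 244 74
vA 230 63
vE 242 74
vD 249 95
```

View pics/tiles.png

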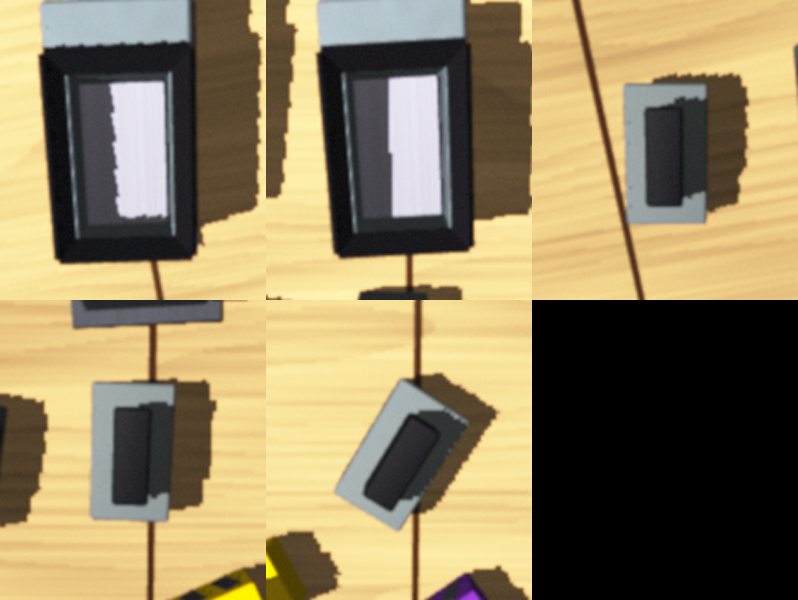

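The tiles show, in order, the left bay and mid bay rims, then worn cartridges 1, 2 and 3 with their fins and blocks clear of each other. Turning these corners into poses:

```bash
python3 - <<'E'
from h import *
k=1.705
D={n:dict(np.load(n+".npz")) for n in ["vA","vB","vC","vD","vE"]};O=dict(vB=(234,65),vC=(244,74),vA=(230,63),vE=(242,74),vD=(249,95))
def Q(n,c,z): return quad(D[n],[(O[n][0]+u/k,O[n][1]+v/k) for u,v in c],z)
print("left",Q("vB",[(41,52),(190,42),(196,255),(60,263)],.08))
print("mid",Q("vC",[(52,54),(203,40),(206,248),(73,257)],.08))
for n,f,b in [("vA",[(114,107),(150,107),(150,205),(115,205)],[(92,84),(174,85),(174,222),(98,222)]),
 ("vE",[(114,107),(150,107),(149,204),(112,204)],[(93,82),(174,83),(168,221),(91,218)]),
 ("vD",[(147,116),(174,130),(126,211),(99,195)],[(138,79),(201,122),(133,229),(69,192)])]:
    print(n,"fin",Q(n,f,.07),"block",Q(n,b,.04))
def blobs(f):
    t=dict(np.load(f+".npz"));hsv=cv2.cvtColor(t["color"],cv2.COLOR_BGR2HSV)
    m=((hsv[...,1]<70)).astype(np.uint8)
    for p in [(.455,.121,.05),(.463,.011,.05),(.445,-.149,.05)]:
        u,v=map(int,proj(t,p));r=m[v-26:v+27,u-26:u+27];c=max(cv2.findContours(r,0,2)[0],key=cv2.contourArea);x=cv2.minAreaRect(c)
        print(f,np.round(np.array(x[0])+[u-26,v-26],1),np.round(x[1],1),round(x[2]),onz(t,*(np.array(x[0])+[u-26,v-26]),.05).round(3))
for f in ["top1","t4","t8"]: blobs(f)
E
```

```text
left (array([0.6183, 0.1631]), np.float64(-7.7), np.float64(0.106))
mid (array([0.5996, 0.0062]), np.float64(3.3), np.float64(0.105))
vA fin (array([0.454 , 0.1219]), np.float64(-11.0), np.float64(0.05)) block (array([0.4537, 0.1217]), np.float64(-10.0), np.float64(0.077))
vE fin (array([0.4621, 0.0122]), np.float64(-0.9), np.float64(0.051)) block (array([0.462 , 0.0122]), np.float64(-1.7), np.float64(0.079))
vD fin (array([ 0.4415, -0.1497]), np.float64(-30.8), np.float64(0.051)) block (array([ 0.4413, -0.1495]), np.float64(-31.9), np.float64(0.077))
top1 [256.2 298.2] [23.8 36.2] 9 [0.454 0.121 0.05 ]
top1 [305.5 294. ] [36. 21.] 90 [0.462 0.014 0.05 ]
top1 [378.4 302. ] [23.  36.2] 31 [ 0.443 -0.145  0.05 ]
t4 [256.5 298.2] [23.3 36.7] 11 [0.454 0.121 0.05 ]
t4 [305.7 293.8] [21.8 36.1] 2 [0.463 0.013 0.05 ]
t4 [378.4 302. ] [23.  36.4] 31 [ 0.443 -0.145  0.05 ]
t8 [256.7 298.3] [23.1 36.5] 10 [0.454 0.12  0.05 ]
t8 [306. 294.] [36. 22.] 90 [0.462 0.013 0.05 ]
t8 [378.6 302.2] [23.8 36.5] 31 [ 0.442 -0.146  0.05 ]
```

Both heights and positions agree (fin and block give the same centre), and nothing has been knocked so far. I'll start with worn 3.

play_rows:
  series:
    - [0.4, [0, 0, 0], [0, 0, 0.97]]
    - [0.4, [0, 0, 0], [0, 0, 0.97]]
    - [0.4, [0, 0, 0], [0, 0, 0.97]]
    - [0.4, [0, 0, 0], [0, 0, 0.96]]
    - [0.4, [0.5, -0.12, 0.5], [0, 0, 0]]
    - [0.4, [0, 0, 1], [0, 0, 0]]
    - [0.4, [0, 0, 0.9], [0, 0, 0]]
    - [0.4, [0, 0, 0], [0, 0, 0]]

```text
t: 25.52
tool_pos: [0.4383, -0.1459, 0.1203]
tool_rot: [-3.025, 0.835, 0.011]
contact_force: [-0.1, -0.2, -0.3]
opening: 0.0343
grip_force: 0.0
```

```bash
python3 - <<'E'
from h import *
print(pose().round(3)); print(delta([.4418,-.1495,.045],np.radians(59)))
E
```

```text
[[ 0.858 -0.513 -0.006  0.438]
 [-0.513 -0.858  0.005 -0.146]
 [-0.008 -0.001 -1.     0.12 ]
 [ 0.     0.     0.     1.   ]]
(array([0.11, 0.03, 1.51]), 'turn z', np.float64(0.02), 'axis', array([-0.006,  0.005, -1.   ]))
```

play_rows:
  series:
    - [0.4, [0.11, 0.03, 0.5], [0, 0, 0]]
    - [0.4, [0, 0, 0.6], [0, 0, 0]]
    - [0.4, [0, 0, 0.3], [0, 0, 0]]
    - [0.4, [0, 0, 0.1], [0, 0, 0]]
    - [0.4, [0, 0, 0], [0, 0, 0]]

```text
t: 26.15
tool_pos: [0.4455, -0.153, 0.0505]
tool_rot: [-3.027, 0.838, -0.005]
contact_force: [-0.2, -0.4, 0.4]
opening: 0.0341
grip_force: 0.0
```

play_rows:
  force: 40
  series:
    - [0, [0, 0, 0], [0, 0, 0]]
    - [0, [0, 0, 0], [0, 0, 0]]
    - [0, [0, 0, 0], [0, 0, 0]]
    - [0, [0, 0, 0], [0, 0, 0]]

```text
t: 26.65
tool_pos: [0.4457, -0.1531, 0.0507]
tool_rot: [-3.027, 0.839, -0.006]
contact_force: [0.3, 2.5, 6.1]
opening: 0.0193
grip_force: 45.1
```

play_rows:
  series:
    - [0.4, [0, 0, 0], [0, 0, 0]]
    - [0.4, [0, 0, 0], [0, 0, 0]]
    - [0.4, [-0.1, 0, 0.12], [0, 0, 0]]
    - [0.4, [0, 0, 0], [0, 0, 0]]
    - [0, [0, 0, 0], [0, 0, 0]]
    - [0, [0, 0, 0], [0, 0, 0]]
    - [0, [0, 0, 0], [0, 0, 0]]
    - [0, [0, 0, 0], [0, 0, 0]]

```text
t: 27.65
tool_pos: [0.4404, -0.1502, 0.0433]
tool_rot: [-3.027, 0.839, -0.002]
contact_force: [0.4, -0.2, -2.0]
opening: 0.0192
grip_force: 44.7
```

play_rows:
  series:
    - [0, [0, 0, -0.3], [0, 0, 0]]
    - [0, [0, 0, -0.7], [0, 0, -0.84]]
    - [0, [0, 0, -0.8], [0, 0, -0.84]]
    - [0, [0, 0, -0.6], [0, 0, -0.84]]
    - [0, [0, 0, 0], [0, 0, -0.84]]
    - [0, [0, 0, 0], [0, 0, -0.84]]
    - [0, [0.7, 0.1, 0], [0, 0, 0]]
    - [0, [0.9, 0.12, 0], [0, 0, 0]]

```text
t: 28.65
tool_pos: [0.5216, -0.1578, 0.1652]
tool_rot: [3.14, 0.071, 0.006]
contact_force: [0.1, -0.8, -1.9]
opening: 0.0195
grip_force: 44.7
```

play_rows:
  series:
    - [0, [0.9, 0.12, 0], [0, 0, 0]]
    - [0, [0.9, 0.12, 0], [0, 0, 0]]
    - [0, [0, 0, 0], [0, 0, 0]]
    - [0, [0, 0, 0], [0, 0, 0]]

```text
t: 29.15
tool_pos: [0.6108, -0.1653, 0.1641]
tool_rot: [-3.14, -0.072, -0.002]
contact_force: [0.2, -0.1, -1.4]
opening: 0.0193
grip_force: 44.8
```

```bash
python3 - <<'E'
from h import *
print(pose().round(3)); print(delta([.6125,-.1652,.13],np.radians(92.6)));grab("top","t9")
E
```

```text
[[ 0.999  0.046  0.001  0.611]
 [ 0.046 -0.999  0.    -0.165]
 [ 0.001 -0.    -1.     0.164]
 [ 0.     0.     0.     1.   ]]
(array([ 0.03, -0.  ,  0.68]), 'turn z', np.float64(0.0), 'axis', array([ 0.001,  0.   , -1.   ]))
```

play_rows:
  series:
    - [0, [0.02, 0, 0.5], [0, 0, 0]]
    - [0, [0, 0, 0.3], [0, 0, 0]]
    - [0, [0, 0, 0.2], [0, 0, 0]]
    - [0, [0, 0, 0.15], [0, 0, 0]]
    - [0, [0, 0, 0.15], [0, 0, 0]]
    - [0, [0, 0, 0.1], [0, 0, 0]]
    - [0, [0, 0, 0], [0, 0, 0]]

```text
t: 30.08
tool_pos: [0.6121, -0.1653, 0.0933]
tool_rot: [-3.14, -0.072, -0.002]
contact_force: [-0.7, -0.3, -1.4]
opening: 0.0193
grip_force: 44.8
```

play_rows:
  series:
    - [0, [0, 0, 0.15], [0, 0, 0]]
    - [0, [0, 0, 0.1], [0, 0, 0]]
    - [0, [0, 0, 0], [0, 0, 0]]

```text
t: 30.45
tool_pos: [0.6118, -0.1652, 0.0804]
tool_rot: [-3.14, -0.072, -0.001]
contact_force: [0.8, 0.3, -2.9]
opening: 0.0196
grip_force: 44.8
```

play_rows:
  series:
    - [0.38, [0, 0, 0], [0, 0, 0]]
    - [0.38, [0, 0, 0], [0, 0, 0]]
    - [0.38, [0, 0, 0], [0, 0, 0]]
    - [0.38, [0, 0, -0.5], [0, 0, 0]]
    - [0.2, [0, 0, -0.5], [0, 0, 0]]
    - [0, [0, 0, 0], [0, 0, 0]]
    - [0, [0, 0, 0], [0, 0, 0]]
    - [0, [0, 0, 0], [0, 0, 0]]

```text
t: 31.45
tool_pos: [0.6113, -0.165, 0.1294]
tool_rot: [-3.139, -0.072, 0.001]
contact_force: [-0.8, 0.1, 0.4]
opening: 0.0001
grip_force: 0.0
```

play_rows:
  series:
    - [0, [0, 0, 0.3], [0, 0, 0]]
    - [0, [0, 0, 0.2], [0, 0, 0]]
    - [0, [0, 0, 0.15], [0, 0, 0]]
    - [0, [0, 0, 0.15], [0, 0, 0]]
    - [0, [0, 0, 0.1], [0, 0, 0]]
    - [0, [0, 0, 0.08], [0, 0, 0]]
    - [0, [0, 0, 0.05], [0, 0, 0]]
    - [0, [0, 0, 0], [0, 0, 0]]

```text
t: 32.45
tool_pos: [0.6122, -0.1654, 0.0802]
tool_rot: [-3.14, -0.072, -0.002]
contact_force: [-3.6, 1.1, 5.0]
opening: -0.0002
grip_force: 2.7
```

play_rows:
  series:
    - [0, [0, 0, 0.03], [0, 0, 0]]
    - [0, [0, 0, 0.02], [0, 0, 0]]
    - [0, [0, 0, 0], [0, 0, 0]]

```text
t: 32.83
tool_pos: [0.6129, -0.1656, 0.0801]
tool_rot: [3.14, 0.072, 0.003]
contact_force: [-6.4, 1.3, 14.8]
opening: 0.0001
grip_force: 7.1
```

play_rows:
  series:
    - [0, [0, 0, -0.3], [0, 0, 0]]
    - [0, [0, 0, -0.4], [0, 0, 0]]
    - [0, [0, 0, 0], [0, 0, 0]]
    - [0, [0, 0, 0], [0, 0, 0]]
    - [0, [0, 0, 0.25], [0, 0, 0]]
    - [0, [0, 0, 0.1], [0, 0, 0]]
    - [0, [0, 0, 0], [0, 0, 0]]

```text
t: 33.7
tool_pos: [0.6113, -0.165, 0.0929]
tool_rot: [-3.139, -0.072, 0.001]
contact_force: [0.8, -0.8, 0.2]
opening: 0.0003
grip_force: 0.0
```

No contact at 0.093 m, so worn 3 is held down (ejected, the fin top would be at 0.106). Next is worn 2.

play_rows:
  series:
    - [0, [0, 0, -0.7], [0, 0, 0]]
    - [0.4, [0, 0, -1], [0, 0, 0]]
    - [0.4, [-0.7, -0.9, -0.4], [0, 0, 0]]
    - [0.4, [-0.7, -0.9, 0], [0, 0, 0]]
    - [0.4, [-0.7, -0.9, 0], [0, 0, 0]]
    - [0.4, [-0.72, -0.97, 0], [0, 0, 0]]
    - [0.4, [0, 0, 0], [0, 0, 0.49]]
    - [0.4, [0, 0, 0], [0, 0, 0]]

```text
t: 34.7
tool_pos: [0.4627, 0.0119, 0.1999]
tool_rot: [-3.141, 0.033, -0.004]
contact_force: [0.0, -0.5, 0.4]
opening: 0.034
grip_force: 0.0
```

```bash
cat >> h.py <<'E'
def blobs(t,ps):
    hsv=cv2.cvtColor(t["color"],cv2.COLOR_BGR2HSV);m=(hsv[...,1]<70).astype(np.uint8)
    for p in ps:
        u,v=map(int,proj(t,(*p,.05)));r=m[v-26:v+27,u-26:u+27];c=max(cv2.findContours(r,0,2)[0],key=cv2.contourArea);x=cv2.minAreaRect(c)
        print(p,"->",onz(t,*(np.array(x[0])+[u-26,v-26]),.05).round(3)[:2],np.round(x[1],1),round(x[2]))
E
python3 - <<'E'
from h import *
blobs(dict(np.load("t9.npz")),[(.455,.121),(.463,.011)])
blobs(grab("top","t10"),[(.455,.121)])
w=grab("wrist","w10")
print(pose().round(3)); print(delta([.462,.0122,.045],np.radians(88.7)))
E
```

```text
(0.455, 0.121) -> [0.454 0.121] [23.3 36.7] 11
(0.463, 0.011) -> [0.463 0.013] [21.8 36.1] 2
(0.455, 0.121) -> [0.467 0.134] [11.2 45.3] 9
[[ 1.    -0.022  0.002  0.463]
 [-0.022 -1.     0.     0.011]
 [ 0.002 -0.    -1.     0.2  ]
 [ 0.     0.     0.     1.   ]]
(array([-0.03, -0.02,  3.1 ]), 'turn z', np.float64(0.01), 'axis', array([ 0.002,  0.   , -1.   ]))
```

play_rows:
  series:
    - [0.4, [-0.02, -0.01, 0.8], [0, 0, 0]]
    - [0.4, [0, 0, 1], [0, 0, 0]]
    - [0.4, [0, 0, 0.5], [0, 0, 0]]
    - [0.4, [0, 0, 0.3], [0, 0, 0]]
    - [0.4, [0, 0, 0.2], [0, 0, 0]]
    - [0.4, [0, 0, 0.2], [0, 0, 0]]
    - [0.4, [0, 0, 0.1], [0, 0, 0]]
    - [0.4, [0, 0, 0], [0, 0, 0]]

```text
t: 35.8
tool_pos: [0.4622, 0.012, 0.0446]
tool_rot: [-3.141, 0.035, -0.003]
contact_force: [0.8, -0.9, 0.6]
opening: 0.0341
grip_force: 0.0
```

play_rows:
  series:
    - [0, [0, 0, 0], [0, 0, 0]]
    - [0, [0, 0, 0], [0, 0, 0]]
    - [0, [0, 0, 0], [0, 0, 0]]
    - [0, [0, 0, 0], [0, 0, 0]]

```text
t: 36.3
tool_pos: [0.4622, 0.012, 0.0446]
tool_rot: [-3.141, 0.036, -0.003]
contact_force: [-0.4, -0.4, 0.4]
opening: 0.0003
grip_force: 0.0
```

The grasp came up empty, so worn 2 has probably been knocked aside. I'll lift, clear the view and locate it again numerically.

play_rows:
  series:
    - [0.4, [0, 0, -0.5], [0, 0, 0]]
    - [0.4, [0, 0, -1], [0, 0, 0]]
    - [0.4, [0, 0, -1], [0, 0, 0]]
    - [0.4, [0, 0, -1], [0, 0, 0]]
    - [0.4, [-0.3, 0.9, -0.5], [0, 0, 0]]
    - [0.4, [-0.3, 0.9, 0], [0, 0, 0]]
    - [0.4, [-0.3, 0.9, 0], [0, 0, 0]]
    - [0.4, [-0.3, 0.9, 0], [0, 0, 0]]

```text
t: 37.3
tool_pos: [0.397, -0.1679, 0.2446]
tool_rot: [3.141, -0.035, 0.004]
contact_force: [0.5, -0.7, -0.1]
opening: 0.0343
grip_force: 0.0
```

play_rows:
  series:
    - [0.4, [0, 0.9, 0], [0, 0, 0]]
    - [0.4, [0, 0.7, 0], [0, 0, 0]]
    - [0.4, [0, 0, 0], [0, 0, 0]]

```text
t: 37.67
tool_pos: [0.3954, -0.2482, 0.2441]
tool_rot: [-3.141, 0.041, -0.002]
contact_force: [0.3, -0.6, 0.2]
opening: 0.0337
grip_force: 0.0
```

```bash
cat >> h.py <<'E'
def allblobs(d,z,x=(.36,.545),y=(-.22,.2),amin=150):
    hsv=cv2.cvtColor(d["color"],cv2.COLOR_BGR2HSV);m=(hsv[...,1]<70).astype(np.uint8)
    for c in cv2.findContours(m,0,2)[0]:
        r=cv2.minAreaRect(c)
        if cv2.contourArea(c)<amin: continue
        p=onz(d,*r[0],z)
        if x[0]<p[0]<x[1] and y[0]<p[1]<y[1]:
            b=np.array([onz(d,*q,z)[:2] for q in cv2.boxPoints(r)]);e=[b[1]-b[0],b[2]-b[1]];e=max(e,key=np.linalg.norm)
            print("blob",p[:2].round(4),np.round(r[1],1),"px",np.round(r[0],1),"yaw",(np.degrees(np.arctan2(e[1],e[0]))+90)%180-90)
E
python3 - <<'E'
from h import *
print(pose()[:3,3]);t=grab("top","t11");s=grab("scene","s11")
print("top");allblobs(t,.05);print("scene");allblobs(s,.035)
print("before");allblobs(dict(np.load("t8.npz")),.05);print("sc before");allblobs(dict(np.load("scene1.npz")),.035)
E
```

```text
[ 0.39542129 -0.24821352  0.24413155]
top
blob [0.4289 0.0567] [35. 22.] px [286.  309.5] yaw -0.540896405524677
blob [0.4543 0.1211] [23.7 36.4] px [256.4 298.2] yaw -10.494003703659004
scene
blob [0.445  0.0826] [46.4 71.4] px [304.7 210.2] yaw 70.8693466780966
before
blob [ 0.4421 -0.1457] [23.8 36.5] px [378.6 302.2] yaw -32.040206371458204
blob [0.4541 0.1205] [23.1 36.5] px [256.7 298.3] yaw -10.498710482200863
blob [0.4621 0.0127] [36. 22.] px [306. 294.] yaw -0.6903624140992406
sc before
blob [ 0.4464 -0.1508] [48.2 26.5] px [225.  284.2] yaw -32.60259467989544
blob [0.4676 0.0077] [45.8 30.2] px [289.  238.3] yaw -5.306964257612918
blob [0.4601 0.116 ] [44.1 28.4] px [320.6 204.3] yaw -11.48562173201519
```

Worn 2 now stands at about (0.429, 0.056), still upright. I'll move there and confirm with the wrist camera.

play_rows:
  series:
    - [0.4, [-0.05, -0.7, 0], [0, 0, 0]]
    - [0.4, [-0.05, -0.9, 0], [0, 0, 0]]
    - [0.4, [-0.05, -0.9, 0], [0, 0, 0]]
    - [0.4, [-0.05, -0.9, 0], [0, 0, 0]]
    - [0.4, [-0.05, -0.9, 0], [0, 0, 0]]
    - [0.4, [-0.05, -0.9, 0], [0, 0, 0]]
    - [0.4, [0, -0.88, 0], [0, 0, 0]]
    - [0.4, [0, 0, 0], [0, 0, 0]]

```text
t: 38.78
tool_pos: [0.3869, 0.0608, 0.2444]
tool_rot: [-3.141, 0.024, -0.003]
contact_force: [0.3, -0.4, -0.1]
opening: 0.0341
grip_force: 0.0
```

```bash
python3 - <<'E'
from h import *
print(pose().round(3));w=grab("wrist","w12")
allblobs(w,.05)
u,v=proj(w,(.429,.056,.07));print(u,v)
g=cv2.cvtColor(w["color"],cv2.COLOR_BGR2GRAY);u,v=int(u),int(v)
m=((g<60)*255).astype(np.uint8)[max(0,v-45):v+45,u-40:u+40]
for c in cv2.findContours(m,0,2)[0]:
    if cv2.contourArea(c)>300:
        r=cv2.minAreaRect(c);b=cv2.boxPoints(r)+[u-40,max(0,v-45)];print("dark",[onz(w,*q,.07)[:2].round(4).tolist() for q in b],onz(w,*b.mean(0),.07).round(4),r[1])
print(delta([.429,.056,.1],np.radians(89)))
E
```

```text
[[ 1.    -0.015  0.002  0.387]
 [-0.015 -1.     0.001  0.061]
 [ 0.002 -0.001 -1.     0.244]
 [ 0.     0.     0.     1.   ]]
blob [0.43   0.0564] [79. 49.] px [324.5 169.5] yaw 0.40038195561214707
blob [0.4552 0.1193] [53.3 84. ] px [258.4 143.8] yaw -12.780655037886703
325.11272962793055 172.3581238905366
dark [[0.4551, 0.0656], [0.4558, 0.0213], [0.4038, 0.0186], [0.4029, 0.0649]] [0.43   0.0426 0.07  ] (57.50140380859375, 49.239322662353516)
(array([0.83, 0.05, 2.89]), 'turn z', np.float64(-0.0), 'axis', array([ 0.002,  0.   , -1.   ]))
```

play_rows:
  series:
    - [0.4, [0.84, 0.06, 0.5], [0, 0, 0]]
    - [0.4, [0, 0, 1], [0, 0, 0]]
    - [0.4, [0, 0, 1], [0, 0, 0]]
    - [0.4, [0, 0, 0.6], [0, 0, 0]]
    - [0.4, [0, 0, 0.5], [0, 0, 0]]
    - [0.4, [0, 0, 0.25], [0, 0, 0]]
    - [0.4, [0, 0, 0.13], [0, 0, 0]]
    - [0.4, [0, 0, 0], [0, 0, 0]]

```text
t: 39.83
tool_pos: [0.4304, 0.0535, 0.0459]
tool_rot: [-3.141, 0.036, -0.004]
contact_force: [-0.5, -0.1, 0.4]
opening: 0.0339
grip_force: 0.0
```

play_rows:
  series:
    - [0, [0, 0, 0], [0, 0, 0]]
    - [0, [0, 0, 0], [0, 0, 0]]
    - [0, [0, 0, 0], [0, 0, 0]]
    - [0, [0, 0, 0], [0, 0, 0]]

```text
t: 40.33
tool_pos: [0.4308, 0.0538, 0.0464]
tool_rot: [-3.141, 0.035, -0.005]
contact_force: [-0.2, 1.1, 4.5]
opening: 0.0187
grip_force: 45.5
```

play_rows:
  series:
    - [0, [0, 0, -0.3], [0, 0, 0]]
    - [0, [0, 0, -0.8], [0, 0, 0]]
    - [0, [0, 0, -1], [0, 0, -0.24]]
    - [0, [0, 0, -0.4], [0, 0, -0.24]]
    - [0, [0.8, 0.27, 0], [0, 0, 0]]
    - [0, [0.9, 0.3, 0], [0, 0, 0]]
    - [0, [0.9, 0.3, 0], [0, 0, 0]]
    - [0, [0.74, 0.24, 0], [0, 0, 0]]

```text
t: 41.32
tool_pos: [0.6001, 0.0051, 0.1707]
tool_rot: [-3.141, -0.069, -0.001]
contact_force: [-0.3, -0.1, -1.0]
opening: 0.0191
grip_force: 44.6
```

play_rows:
  series:
    - [0, [0, 0, 0], [0, 0, 0]]
    - [0, [0, 0, 0], [0, 0, 0]]

```text
t: 41.58
tool_pos: [0.5981, 0.0059, 0.1703]
tool_rot: [-3.14, -0.07, 0.0]
contact_force: [-0.3, -0.2, -1.9]
opening: 0.0194
grip_force: 44.6
```

```bash
python3 - <<'E'
from h import *
print(pose().round(3)); print(delta([.600,.006,.13],np.radians(92.5)))
E
```

```text
[[ 0.999  0.044 -0.     0.598]
 [ 0.044 -0.999  0.001  0.006]
 [-0.    -0.001 -1.     0.17 ]
 [ 0.     0.     0.     1.   ]]
(array([ 0.04, -0.  ,  0.81]), 'turn z', np.float64(0.01), 'axis', array([-0.   ,  0.001, -1.   ]))
```

play_rows:
  series:
    - [0, [0.03, 0, 0.6], [0, 0, 0]]
    - [0, [0, 0, 0.3], [0, 0, 0]]
    - [0, [0, 0, 0.15], [0, 0, 0]]
    - [0, [0, 0, 0.15], [0, 0, 0]]
    - [0, [0, 0, 0.15], [0, 0, 0]]
    - [0, [0, 0, 0.1], [0, 0, 0]]
    - [0, [0, 0, 0], [0, 0, 0]]

```text
t: 42.45
tool_pos: [0.6094, 0.0064, 0.1077]
tool_rot: [-3.14, -0.069, -0.038]
contact_force: [9.0, 4.4, 14.3]
opening: 0.019
grip_force: 49.0
```

play_rows:
  series:
    - [0, [0, 0, -0.3], [0, 0, 0]]
    - [0, [0, 0, -0.3], [0, 0, 0]]
    - [0, [0, 0, 0], [0, 0, 0]]

```text
t: 42.82
tool_pos: [0.6011, 0.0056, 0.1295]
tool_rot: [3.141, 0.07, 0.006]
contact_force: [0.2, 0.4, -1.3]
opening: 0.0193
grip_force: 46.8
```

```bash
python3 - <<'E'
from h import *
o=ctrl.get_obs();P=pose();print(P.round(3),o["contact_force"],o["wrist_torque"],o["opening"])
E
```

```text
[[ 0.999  0.044  0.004  0.601]
 [ 0.044 -0.999 -0.     0.006]
 [ 0.004  0.    -1.     0.13 ]
 [ 0.     0.     0.     1.   ]] [ 0.2331129   0.38350263 -1.26815378] [ 0.02640193 -0.05835259 -0.03179636] 0.01928256839300049
```

```bash
python3 - <<'E'
from h import *
def rim(n,p,th=40):
    d=dict(np.load(n+".npz"));g=cv2.cvtColor(d["color"],cv2.COLOR_BGR2GRAY);u,v=map(int,proj(d,(*p,.08)))
    x0,y0=u-75,max(0,v-90);m=((g[y0:v+90,x0:u+75]<th)*255).astype(np.uint8);m=cv2.morphologyEx(m,cv2.MORPH_OPEN,np.ones((3,3)))
    c=max(cv2.findContours(m,0,2)[0],key=cv2.contourArea);h=cv2.approxPolyDP(cv2.convexHull(c),6,True)[:,0]+[x0,y0]
    print(n,[onz(d,*q,.08)[:2].round(3).tolist() for q in h])
rim("w2",(.6125,-.1652));rim("vC",(.5996,.006));rim("vB",(.618,.162));rim("w10",(.5996,.006));rim("w1",(.6125,-.1652))
t=dict(np.load("t8.npz"));g=t["color"].astype(int)
# bright lilac sprung floor edges in top view along bay axis (z=.036), a vs mid vs left
for n,p in [("a",(.6125,-.1652)),("mid",(.5996,.006)),("left",(.618,.162))]:
    u,v=map(int,proj(t,(*p,.036)));r=cv2.cvtColor(t["color"],cv2.COLOR_BGR2GRAY)[v-25:v+25,u-18:u+18];m=(r>130).astype(np.uint8)
    c=max(cv2.findContours(m,0,2)[0],key=cv2.contourArea);rr=cv2.minAreaRect(c);print(n,onz(t,rr[0][0]+u-18,rr[0][1]+v-25,.036).round(4),np.round(rr[1],1))
E
```

```text
w2 [[0.667, -0.197], [0.565, -0.205], [0.558, -0.135], [0.66, -0.125]]
vC [[0.655, -0.026], [0.552, -0.032], [0.547, 0.038], [0.648, 0.046]]
vB [[0.664, 0.119], [0.563, 0.135], [0.571, 0.205], [0.673, 0.193]]
w10 [[0.623, -0.03], [0.551, -0.033], [0.545, 0.039], [0.625, 0.045]]
w1 [[0.667, -0.2], [0.565, -0.205], [0.558, -0.134], [0.66, -0.125]]
a [ 0.6141 -0.1731  0.036 ] [34.7 12.7]
mid [ 0.6017 -0.0015  0.036 ] [34.6 12.3]
left [0.6193 0.1575 0.036 ] [11.7 33.2]
```

```bash
python3 - <<'E'
from h import *
from station import imaging
w=grab("wrist","w13");he=np.array(imaging.get_image("wrist")["hand_eye"])
def prof(d,zo):
    inv=np.linalg.inv(he);g=cv2.GaussianBlur(cv2.cvtColor(d["color"],cv2.COLOR_BGR2GRAY),(3,3),0)
    for y in (-.019,-.014,.014,.019):
        out=[]
        for x in np.arange(.026,.062,.002):
            q=inv@[x,y,zo,1];u,v=d["fx"]*q[0]/q[2]+d["cx"],d["fy"]*q[1]/q[2]+d["cy"];out.append(int(g[int(round(v)),int(round(u))]))
        print(y,out)
print("x=.026..060 step .002");print("w3 (held, centred ~-.002)");prof(dict(np.load("w3.npz")),.004);print("t9-now");prof(w,.006)
E
```

```text
x=.026..060 step .002
w3 (held, centred ~-.002)
-0.019 [192, 193, 193, 194, 195, 196, 146, 41, 42, 49, 42, 41, 42, 43, 44, 49, 49, 49]
-0.014 [190, 190, 191, 192, 193, 193, 145, 41, 40, 41, 129, 137, 147, 147, 154, 166, 170, 169]
0.014 [52, 57, 175, 178, 179, 179, 143, 42, 41, 40, 121, 145, 148, 146, 167, 168, 165, 165]
0.019 [53, 160, 175, 175, 175, 176, 144, 42, 41, 83, 142, 146, 147, 147, 168, 168, 163, 164]
t9-now
-0.019 [193, 193, 194, 181, 72, 39, 39, 39, 41, 40, 38, 39, 25, 25, 24, 26, 143, 197]
-0.014 [191, 191, 191, 178, 71, 61, 71, 71, 72, 72, 71, 71, 25, 24, 26, 25, 140, 195]
0.014 [130, 179, 178, 166, 71, 56, 54, 54, 55, 57, 58, 121, 28, 24, 24, 26, 132, 187]
0.019 [129, 176, 176, 166, 70, 17, 18, 19, 19, 22, 81, 83, 29, 25, 24, 26, 133, 187]
```

The held block sits about 6 mm toward -x in the fingers, so I'll shift by that much and go in again.

play_rows:
  series:
    - [0, [0.13, 0, 0], [0, 0, -0.1]]
    - [0, [0, 0, 0.2], [0, 0, 0]]
    - [0, [0, 0, 0.15], [0, 0, 0]]
    - [0, [0, 0, 0.15], [0, 0, 0]]
    - [0, [0, 0, 0.1], [0, 0, 0]]
    - [0, [0, 0, 0], [0, 0, 0]]

```text
t: 43.68
tool_pos: [0.6128, 0.0061, 0.1035]
tool_rot: [3.14, 0.091, 0.024]
contact_force: [6.6, 1.0, 9.7]
opening: 0.0193
grip_force: 49.5
```

play_rows:
  series:
    - [0, [0.12, 0, -0.05], [0, 0, 0]]
    - [0, [0, 0, 0], [0, 0, 0]]
    - [0, [0, 0, 0], [0, 0, 0]]

```text
t: 44.05
tool_pos: [0.614, 0.0064, 0.1006]
tool_rot: [-3.14, -0.091, -0.007]
contact_force: [4.4, 0.5, -0.0]
opening: 0.0193
grip_force: 47.9
```

```bash
python3 - <<'E'
from h import *
o=ctrl.get_obs();P=pose();print(P.round(3),o["wrist_torque"])
E
```

```text
[[ 0.998  0.058  0.004  0.614]
 [ 0.058 -0.998  0.     0.006]
 [ 0.004 -0.    -1.     0.101]
 [ 0.     0.     0.     1.   ]] [ 0.02987403 -0.93363581 -0.13795307]
```

play_rows:
  series:
    - [0, [0.04, 0, 0.1], [0, 0, 0]]
    - [0, [0, 0, 0.1], [0, 0, 0]]
    - [0, [0, 0, 0.1], [0, 0, 0]]
    - [0, [0, 0, 0], [0, 0, 0]]

```text
t: 44.55
tool_pos: [0.6145, 0.0064, 0.0925]
tool_rot: [3.14, 0.092, -0.005]
contact_force: [-21.0, 1.3, 35.4]
opening: 0.0193
grip_force: 52.9
```

play_rows:
  series:
    - [0, [-0.04, 0, -0.12], [0, 0, 0]]
    - [0, [0, 0, 0], [0, 0, 0]]

```text
t: 44.8
tool_pos: [0.614, 0.0064, 0.0934]
tool_rot: [-3.14, -0.091, -0.006]
contact_force: [-0.7, 1.2, 9.0]
opening: 0.0194
grip_force: 49.2
```

play_rows:
  series:
    - [0.38, [0, 0, 0], [0, 0, 0]]
    - [0.38, [0, 0, 0], [0, 0, 0]]
    - [0.38, [0, 0, 0], [0, 0, 0]]
    - [0.38, [0, 0, -0.5], [0, 0, 0]]
    - [0.38, [0, 0, -1], [0, 0, 0]]
    - [0.38, [-0.6, 0, -1], [0, 0, 0]]
    - [0.38, [-0.6, 0, -0.5], [0, 0, 0]]
    - [0.38, [0, 0, 0], [0, 0, 0]]

```text
t: 45.8
tool_pos: [0.5533, 0.0027, 0.2447]
tool_rot: [3.14, 0.091, 0.011]
contact_force: [-0.0, -0.1, -1.3]
opening: 0.0326
grip_force: 0.0
```

```bash
python3 - <<'E'
from h import *
print(pose().round(3));w=grab("wrist","w14");s=grab("scene","s14");t=grab("top","t14")
# profile along bay axis (yaw 3.5) at several y offsets, z=.076 (block top if ejected state) ; compare with finished in bay_a (w2)
def prof(d,c,z,yaw):
    g=cv2.GaussianBlur(cv2.cvtColor(d["color"],cv2.COLOR_BGR2GRAY),(3,3),0);a=np.radians(yaw)
    for y in (-.02,-.015,0,.015,.02):
        o=[]
        for x in np.arange(-.056,.057,.004):
            u,v=proj(d,(c[0]+x*np.cos(a)-y*np.sin(a),c[1]+x*np.sin(a)+y*np.cos(a),z));o.append(int(g[int(round(v)),int(round(u))]))
        print(y,o)
print("a w2");prof(dict(np.load("w2.npz")),(.6125,-.1655),.076,3.5);print("mid");prof(w,(.6005,.0065),.076,3.5)
E
```

```text
[[ 0.998  0.058  0.007  0.553]
 [ 0.058 -0.998 -0.     0.003]
 [ 0.007  0.001 -1.     0.245]
 [ 0.     0.     0.     1.   ]]
a w2
-0.02 [165, 25, 24, 25, 70, 170, 171, 171, 80, 53, 53, 53, 54, 54, 54, 54, 54, 54, 57, 56, 56, 131, 179, 179, 64, 24, 25, 25, 172]
-0.015 [165, 25, 25, 25, 81, 173, 175, 176, 124, 53, 54, 54, 54, 55, 55, 55, 54, 56, 57, 56, 56, 90, 180, 182, 105, 26, 24, 27, 175]
0 [191, 25, 23, 26, 68, 177, 179, 77, 43, 44, 45, 46, 47, 47, 47, 48, 50, 51, 52, 53, 54, 128, 184, 186, 79, 24, 24, 25, 174]
0.015 [167, 25, 24, 25, 80, 182, 184, 184, 184, 185, 185, 184, 185, 185, 186, 187, 186, 187, 188, 188, 188, 189, 189, 189, 105, 24, 23, 26, 179]
0.02 [165, 24, 24, 25, 88, 183, 184, 185, 186, 185, 186, 186, 188, 184, 188, 188, 188, 188, 190, 189, 190, 190, 186, 191, 99, 24, 24, 25, 184]
mid
-0.02 [173, 24, 24, 24, 44, 168, 176, 175, 174, 172, 67, 58, 57, 58, 57, 58, 57, 58, 57, 57, 57, 56, 55, 57, 126, 92, 24, 26, 183]
-0.015 [172, 24, 24, 25, 44, 168, 176, 176, 175, 105, 58, 57, 58, 57, 56, 58, 58, 57, 57, 56, 56, 57, 56, 55, 127, 94, 25, 26, 180]
0 [137, 24, 24, 25, 46, 169, 178, 179, 161, 21, 45, 45, 46, 45, 44, 43, 45, 44, 42, 42, 43, 40, 40, 40, 141, 94, 26, 26, 183]
0.015 [164, 26, 23, 24, 41, 171, 180, 181, 181, 181, 181, 179, 179, 177, 177, 178, 177, 177, 176, 176, 175, 174, 173, 174, 174, 94, 25, 25, 180]
0.02 [172, 25, 25, 23, 42, 171, 181, 180, 181, 181, 181, 179, 179, 179, 177, 178, 177, 177, 176, 176, 175, 176, 174, 174, 174, 97, 25, 26, 181]
```

Worn 2 is in the well but pitched, with its +x end low and its -x end caught. I'll press on the -x part of the fin to level it.

play_rows:
  series:
    - [0, [0.62, -0.02, 0], [0, 0, 0]]
    - [0, [0, 0, 1], [0, 0, 0]]
    - [0, [0, 0, 1], [0, 0, 0]]
    - [0, [0, 0, 0.3], [0, 0, 0]]
    - [0, [0, 0, 0.1], [0, 0, 0]]
    - [0, [0, 0, 0.1], [0, 0, 0]]
    - [0, [0, 0, 0], [0, 0, 0]]

```text
t: 46.82
tool_pos: [0.5852, 0.0056, 0.1183]
tool_rot: [3.14, 0.092, 0.007]
contact_force: [0.1, -0.6, -0.3]
opening: -0.0001
grip_force: 0.0
```

play_rows:
  series:
    - [0, [0, 0, 0.1], [0, 0, 0]]
    - [0, [0, 0, 0.1], [0, 0, 0]]
    - [0, [0, 0, 0], [0, 0, 0]]

```text
t: 47.2
tool_pos: [0.5837, 0.0058, 0.1061]
tool_rot: [-3.14, -0.092, -0.001]
contact_force: [-1.0, -0.6, -0.8]
opening: 0.0
grip_force: 0.0
```

play_rows:
  series:
    - [0, [0, 0, 0.08], [0, 0, 0]]
    - [0, [0, 0, 0], [0, 0, 0]]

```text
t: 47.45
tool_pos: [0.5844, 0.0057, 0.103]
tool_rot: [-3.14, -0.092, -0.003]
contact_force: [-1.8, -0.8, 3.5]
opening: -0.0001
grip_force: 1.5
```

play_rows:
  series:
    - [0, [0, 0, 0.08], [0, 0, 0]]
    - [0, [0, 0, 0.08], [0, 0, 0]]
    - [0, [0, 0, 0], [0, 0, 0]]

```text
t: 47.82
tool_pos: [0.5843, 0.0057, 0.0944]
tool_rot: [-3.14, -0.092, -0.003]
contact_force: [0.0, 0.1, 3.5]
opening: -0.0001
grip_force: 1.8
```

play_rows:
  series:
    - [0, [0, 0, -0.5], [0, 0, 0]]
    - [0, [0, 0, -1], [0, 0, 0]]
    - [0, [-0.3, 0, -1], [0, 0, 0]]
    - [0, [-0.3, 0, -0.5], [0, 0, 0]]
    - [0, [0, 0, 0], [0, 0, 0]]

```text
t: 48.45
tool_pos: [0.5549, 0.0038, 0.2469]
tool_rot: [3.14, 0.091, 0.011]
contact_force: [0.4, 0.6, -0.8]
opening: -0.0001
grip_force: 0.0
```

```bash
cat >> h.py <<'E'
def prof(d,c,z,yaw,ys=(-.015,0,.02)):
    g=cv2.GaussianBlur(cv2.cvtColor(d["color"],cv2.COLOR_BGR2GRAY),(3,3),0);a=np.radians(yaw)
    for y in ys:
        o=[]
        for x in np.arange(-.056,.057,.004):
            u,v=proj(d,(c[0]+x*np.cos(a)-y*np.sin(a),c[1]+x*np.sin(a)+y*np.cos(a),z));o.append(int(g[int(round(v)),int(round(u))]))
        print(y,o)
E
python3 - <<'E'
from h import *
print(pose().round(3));w=grab("wrist","w15");prof(w,(.6005,.0065),.076,3.5)
E
```

```text
[[ 0.998  0.058  0.007  0.555]
 [ 0.058 -0.998 -0.     0.004]
 [ 0.007  0.001 -1.     0.247]
 [ 0.     0.     0.     1.   ]]
-0.015 [166, 25, 24, 28, 155, 174, 175, 154, 56, 54, 52, 54, 53, 54, 54, 55, 54, 55, 55, 56, 89, 181, 181, 162, 44, 24, 26, 25, 173]
0 [86, 25, 25, 25, 155, 177, 87, 42, 43, 45, 45, 46, 46, 48, 49, 50, 51, 53, 56, 55, 83, 186, 186, 167, 44, 26, 25, 25, 175]
0.02 [204, 25, 23, 25, 155, 183, 183, 184, 185, 186, 186, 181, 174, 186, 186, 187, 187, 188, 189, 189, 190, 191, 192, 174, 38, 24, 24, 25, 176]
```

The brightness profile now matches the level cartridge in bay_a, so I'll push at the centre.

play_rows:
  series:
    - [0, [0.87, 0, 0], [0, 0, 0]]
    - [0, [0, 0, 1], [0, 0, 0]]
    - [0, [0, 0, 1], [0, 0, 0]]
    - [0, [0, 0, 0.7], [0, 0, 0]]
    - [0, [0, 0, 0.2], [0, 0, 0]]
    - [0, [0, 0, 0.15], [0, 0, 0]]
    - [0, [0, 0, 0.1], [0, 0, 0]]
    - [0, [0, 0, 0], [0, 0, 0]]

```text
t: 49.5
tool_pos: [0.598, 0.0065, 0.0879]
tool_rot: [-3.14, -0.092, -0.004]
contact_force: [-3.3, 0.4, 4.4]
opening: 0.0
grip_force: 2.1
```

play_rows:
  series:
    - [0, [0, 0, 0.1], [0, 0, 0]]
    - [0, [0, 0, 0.05], [0, 0, 0]]
    - [0, [0, 0, 0], [0, 0, 0]]

```text
t: 49.88
tool_pos: [0.5984, 0.0065, 0.081]
tool_rot: [3.14, 0.092, 0.006]
contact_force: [-2.9, -0.5, 4.8]
opening: 0.0004
grip_force: 2.4
```

play_rows:
  series:
    - [0, [0, 0, 0.04], [0, 0, 0]]
    - [0, [0, 0, 0.03], [0, 0, 0]]
    - [0, [0, 0, 0], [0, 0, 0]]

```text
t: 50.25
tool_pos: [0.5993, 0.0063, 0.0801]
tool_rot: [3.14, 0.092, 0.008]
contact_force: [-6.9, 0.4, 15.3]
opening: 0.0004
grip_force: 7.6
```

Bottomed. I'll release and probe.

play_rows:
  series:
    - [0, [0, 0, -0.3], [0, 0, 0]]
    - [0, [0, 0, -0.4], [0, 0, 0]]
    - [0, [0, 0, 0], [0, 0, 0]]
    - [0, [0, 0, 0], [0, 0, 0]]
    - [0, [0, 0, 0.25], [0, 0, 0]]
    - [0, [0, 0, 0.1], [0, 0, 0]]
    - [0, [0, 0, 0], [0, 0, 0]]

```text
t: 51.12
tool_pos: [0.5966, 0.0066, 0.092]
tool_rot: [-3.14, -0.092, 0.002]
contact_force: [0.8, 0.4, -0.2]
opening: -0.0
grip_force: 0.0
```

Worn 2 is held. Next is worn 1.

play_rows:
  series:
    - [0, [0, 0, -0.7], [0, 0, 0]]
    - [0.4, [0, 0, -1], [0, 0, 0.58]]
    - [0.4, [0, 0, -1], [0, 0, 0.58]]
    - [0.4, [0, 0, -0.34], [0, 0, 0.58]]
    - [0.4, [-0.8, -0.32, 0], [0, 0, 0]]
    - [0.4, [-1, -0.38, 0], [0, 0, 0]]
    - [0.4, [-1, -0.38, 0], [0, 0, 0]]
    - [0.4, [-1, -0.38, 0], [0, 0, 0]]

```text
t: 52.12
tool_pos: [0.4227, 0.1138, 0.2455]
tool_rot: [-3.127, 0.29, -0.003]
contact_force: [-0.3, 0.6, -0.2]
opening: 0.0345
grip_force: 0.0
```

play_rows:
  series:
    - [0.4, [-0.4, -0.16, 0], [0, 0, 0]]
    - [0.4, [0, 0, 0], [0, 0, 0]]
    - [0.4, [0, 0, 0], [0, 0, 0]]

```text
t: 52.5
tool_pos: [0.4064, 0.1243, 0.2457]
tool_rot: [-3.128, 0.29, -0.004]
contact_force: [0.3, 0.6, 0.6]
opening: 0.0338
grip_force: 0.0
```

```bash
python3 - <<'E'
from h import *
print(pose().round(3));w=grab("wrist","w16");allblobs(w,.05)
prof(w,(.4537,.1217),.04,-10.5,(-.018,.018));prof(w,(.4537,.1217),.07,-10.5,(0,))
print(delta([.4537,.1217,.1],np.radians(79.5)))
E
```

```text
[[ 0.983 -0.184  0.002  0.406]
 [-0.184 -0.983  0.     0.124]
 [ 0.002 -0.001 -1.     0.246]
 [ 0.     0.     0.     1.   ]]
blob [0.4562 0.1216] [80. 48.] px [314. 163.] yaw -9.831113085894685
blob [ 0.5408 -0.1298] [22. 84.] px [579.  11.] yaw 79.37111347023853
-0.018 [185, 202, 193, 186, 172, 144, 144, 145, 144, 58, 41, 43, 42, 42, 43, 43, 43, 43, 44, 43, 43, 45, 104, 149, 83, 71, 209, 198, 196]
0.018 [194, 190, 187, 202, 167, 154, 156, 156, 156, 157, 155, 156, 155, 157, 156, 157, 157, 156, 156, 158, 157, 157, 158, 157, 171, 195, 194, 186, 170]
0 [197, 188, 202, 189, 183, 201, 149, 148, 41, 35, 37, 37, 37, 39, 40, 40, 39, 41, 42, 41, 36, 115, 153, 148, 65, 189, 196, 190, 172]
(array([ 0.93, -0.12,  2.91]), 'turn z', np.float64(-0.01), 'axis', array([ 0.002,  0.   , -1.   ]))
```

play_rows:
  series:
    - [0.4, [0.93, -0.12, 0.5], [0, 0, 0]]
    - [0.4, [0, 0, 1], [0, 0, 0]]
    - [0.4, [0, 0, 1], [0, 0, 0]]
    - [0.4, [0, 0, 0.6], [0, 0, 0]]
    - [0.4, [0, 0, 0.5], [0, 0, 0]]
    - [0.4, [0, 0, 0.25], [0, 0, 0]]
    - [0.4, [0, 0, 0.12], [0, 0, 0]]
    - [0.4, [0, 0, 0], [0, 0, 0]]

```text
t: 53.55
tool_pos: [0.4536, 0.1219, 0.0474]
tool_rot: [-3.128, 0.29, -0.003]
contact_force: [-0.2, 0.2, 0.1]
opening: 0.0341
grip_force: 0.0
```

```bash
python3 - <<'E'
from h import *
print(pose().round(4));print(delta([.4537,.1217,.0445],np.radians(79.5)))
E
```

```text
[[ 9.830e-01 -1.838e-01  2.200e-03  4.536e-01]
 [-1.838e-01 -9.830e-01  3.000e-04  1.219e-01]
 [ 2.100e-03 -7.000e-04 -1.000e+00  4.740e-02]
 [ 0.000e+00  0.000e+00  0.000e+00  1.000e+00]]
(array([0.  , 0.  , 0.06]), 'turn z', np.float64(-0.01), 'axis', array([ 0.002,  0.   , -1.   ]))
```

play_rows:
  series:
    - [0.4, [0, 0, 0.06], [0, 0, 0]]
    - [0.4, [0, 0, 0], [0, 0, 0]]
    - [0, [0, 0, 0], [0, 0, 0]]
    - [0, [0, 0, 0], [0, 0, 0]]
    - [0, [0, 0, 0], [0, 0, 0]]
    - [0, [0, 0, 0], [0, 0, 0]]

```text
t: 54.3
tool_pos: [0.4534, 0.1221, 0.0445]
tool_rot: [-3.128, 0.289, -0.004]
contact_force: [-0.3, 0.1, 2.9]
opening: 0.0189
grip_force: 45.0
```

play_rows:
  series:
    - [0, [0, 0, -0.3], [0, 0, 0]]
    - [0, [0, 0, -0.8], [0, 0, 0]]
    - [0, [0, 0, -1], [0, 0, -0.17]]
    - [0, [0, 0, -0.4], [0, 0, -0.17]]
    - [0, [0.7, -0.28, 0], [0, 0, 0]]
    - [0, [0.85, -0.34, 0], [0, 0, 0]]
    - [0, [0.85, -0.34, 0], [0, 0, 0]]
    - [0, [0.75, -0.3, 0], [0, 0, 0]]

```text
t: 55.3
tool_pos: [0.6187, 0.1632, 0.1695]
tool_rot: [-3.134, 0.215, -0.002]
contact_force: [-0.9, 0.0, -0.9]
opening: 0.0191
grip_force: 44.3
```

play_rows:
  series:
    - [0, [0, 0, 0], [0, 0, 0]]
    - [0, [0, 0, 0], [0, 0, 0]]

```text
t: 55.55
tool_pos: [0.6166, 0.1627, 0.169]
tool_rot: [-3.134, 0.215, -0.0]
contact_force: [-0.3, -0.1, -1.7]
opening: 0.019
grip_force: 44.3
```

```bash
python3 - <<'E'
from h import *
from station import imaging
w=grab("wrist","w17");he=np.array(imaging.get_image("wrist")["hand_eye"])
inv=np.linalg.inv(he);g=cv2.GaussianBlur(cv2.cvtColor(w["color"],cv2.COLOR_BGR2GRAY),(3,3),0)
for y in (-.019,-.014,.014,.019):
    o=[]
    for x in np.arange(.026,.062,.002):
        q=inv@[x,y,.004,1];o.append(int(g[int(round(w["fy"]*q[1]/q[2]+w["cy"])),int(round(w["fx"]*q[0]/q[2]+w["cx"]))]))
    print(y,o)
print(pose().round(4));print(delta([.618,.163,.13],np.radians(82.2)))
E
```

```text
-0.019 [191, 192, 192, 193, 193, 194, 193, 125, 39, 40, 23, 16, 16, 15, 15, 19, 26, 24]
-0.014 [189, 189, 189, 190, 191, 192, 190, 124, 39, 39, 40, 41, 40, 41, 31, 26, 25, 25]
0.014 [51, 51, 51, 157, 174, 174, 174, 95, 39, 39, 43, 66, 50, 49, 26, 12, 11, 23]
0.019 [50, 51, 53, 96, 171, 172, 171, 96, 39, 36, 17, 10, 11, 11, 12, 10, 10, 13]
[[ 9.906e-01 -1.367e-01  1.200e-03  6.164e-01]
 [-1.367e-01 -9.906e-01  2.000e-04  1.627e-01]
 [ 1.100e-03 -3.000e-04 -1.000e+00  1.694e-01]
 [ 0.000e+00  0.000e+00  0.000e+00  1.000e+00]]
(array([ 0.03, -0.01,  0.79]), 'turn z', np.float64(-0.01), 'axis', array([ 0.001,  0.   , -1.   ]))
```

The block is centred in the hand (front edge at 40 mm), so I'll lower it.

play_rows:
  series:
    - [0, [0.03, 0, 0.6], [0, 0, 0]]
    - [0, [0, 0, 0.3], [0, 0, 0]]
    - [0, [0, 0, 0.15], [0, 0, 0]]
    - [0, [0, 0, 0.15], [0, 0, 0]]
    - [0, [0, 0, 0.15], [0, 0, 0]]
    - [0, [0, 0, 0.1], [0, 0, 0]]
    - [0, [0, 0, 0], [0, 0, 0]]

```text
t: 56.52
tool_pos: [0.6189, 0.1627, 0.0964]
tool_rot: [-3.134, 0.215, -0.002]
contact_force: [0.2, 0.5, -1.5]
opening: 0.0192
grip_force: 44.3
```

play_rows:
  series:
    - [0, [0, 0, 0.15], [0, 0, 0]]
    - [0, [0, 0, 0.15], [0, 0, 0]]
    - [0, [0, 0, 0], [0, 0, 0]]

```text
t: 56.9
tool_pos: [0.6187, 0.1626, 0.0808]
tool_rot: [-3.134, 0.215, -0.001]
contact_force: [-0.3, 0.0, -1.7]
opening: 0.0192
grip_force: 44.3
```

play_rows:
  series:
    - [0.38, [0, 0, 0], [0, 0, 0]]
    - [0.38, [0, 0, 0], [0, 0, 0]]
    - [0.38, [0, 0, 0], [0, 0, 0]]
    - [0.38, [0, 0, -0.5], [0, 0, 0]]
    - [0.2, [0, 0, -0.5], [0, 0, 0]]
    - [0, [0, 0, 0], [0, 0, 0]]
    - [0, [0, 0, 0], [0, 0, 0]]
    - [0, [0, 0, 0], [0, 0, 0]]

```text
t: 57.9
tool_pos: [0.6181, 0.1625, 0.1301]
tool_rot: [3.134, -0.215, -0.001]
contact_force: [0.5, 0.4, -0.1]
opening: -0.0005
grip_force: 0.0
```

play_rows:
  series:
    - [0, [0, 0, 0.3], [0, 0, 0]]
    - [0, [0, 0, 0.2], [0, 0, 0]]
    - [0, [0, 0, 0.15], [0, 0, 0]]
    - [0, [0, 0, 0.15], [0, 0, 0]]
    - [0, [0, 0, 0.1], [0, 0, 0]]
    - [0, [0, 0, 0.06], [0, 0, 0]]
    - [0, [0, 0, 0.04], [0, 0, 0]]
    - [0, [0, 0, 0], [0, 0, 0]]

```text
t: 58.9
tool_pos: [0.6187, 0.1627, 0.082]
tool_rot: [-3.134, 0.215, -0.001]
contact_force: [-3.4, -0.9, 5.2]
opening: -0.0002
grip_force: 2.5
```

play_rows:
  series:
    - [0, [0, 0, 0.05], [0, 0, 0]]
    - [0, [0, 0, 0.04], [0, 0, 0]]
    - [0, [0, 0, 0], [0, 0, 0]]

```text
t: 59.28
tool_pos: [0.6192, 0.1629, 0.0801]
tool_rot: [-3.134, 0.215, -0.001]
contact_force: [-7.5, -1.1, 14.9]
opening: 0.0001
grip_force: 7.5
```

play_rows:
  series:
    - [0, [0, 0, -0.3], [0, 0, 0]]
    - [0, [0, 0, -0.4], [0, 0, 0]]
    - [0, [0, 0, 0], [0, 0, 0]]
    - [0, [0, 0, 0], [0, 0, 0]]
    - [0, [0, 0, 0.25], [0, 0, 0]]
    - [0, [0, 0, 0.1], [0, 0, 0]]
    - [0, [0, 0, 0], [0, 0, 0]]

```text
t: 60.15
tool_pos: [0.618, 0.1625, 0.093]
tool_rot: [3.134, -0.215, -0.002]
contact_force: [-0.3, -0.5, 0.8]
opening: -0.0002
grip_force: 0.0
```

play_rows:
  series:
    - [0, [0, 0, -0.7], [0, 0, 0]]
    - [0, [0, 0, -1], [0, 0, 0]]
    - [0, [0, 0, -1], [0, 0, 0]]
    - [0, [-1, 0, -0.6], [0, 0, 0]]
    - [0, [-1, 0, 0], [0, 0, 0]]
    - [0, [-1, 0, 0], [0, 0, 0]]
    - [0, [-0.5, 0, 0], [0, 0, 0]]
    - [0, [0, 0, 0], [0, 0, 0]]

```text
t: 61.15
tool_pos: [0.4445, 0.1869, 0.26]
tool_rot: [-3.133, 0.213, -0.005]
contact_force: [0.5, -0.1, -0.3]
opening: 0.0
grip_force: 0.0
```

```bash
python3 - <<'E'
from h import *
print(pose()[:3,3]);t=grab("top","tend");s=grab("scene","send")
print("fin tops, if held z=.09: dark fin in each bay by top+scene")
g=cv2.cvtColor(s["color"],cv2.COLOR_BGR2GRAY)
a=dict(np.load("t8.npz"))
# bystanders and unit/case unchanged vs start?
t0=dict(np.load("top1.npz"));df=np.abs(t["color"].astype(int)-t0["color"]).sum(2)
for n,p in [("jar",(.70,.30,.03)),("valve",(.66,-.29,.04)),("spanner",(.75,.02,.0)),("case",(.5,-.36,.05)),("unit",(.474,.3435,.09))]:
    u,v=map(int,proj(t,p));print(n,u,v,(df[v-30:v+30,u-30:u+30]>120).mean().round(3))
for n,c,yaw in [("a",(.6125,-.1655),3.5),("mid",(.6,.0065),3.5),("left",(.618,.163),-7.8)]:
    print(n);prof(t,c,.06,yaw,(-.018,0,.018))
E
```

```text
[0.44453364 0.18692889 0.25998268]
fin tops, if held z=.09: dark fin in each bay by top+scene
jar 177 189 0.0
valve 440 203 0.0
spanner 301 169 0.0
case 475 274 0.218
unit 148 290 0.453
a
-0.018 [46, 21, 15, 15, 36, 104, 112, 111, 58, 40, 39, 39, 40, 38, 38, 39, 39, 40, 41, 40, 39, 57, 111, 111, 49, 26, 17, 17, 31]
0 [53, 24, 15, 16, 48, 112, 113, 111, 37, 26, 29, 29, 31, 31, 31, 30, 30, 32, 31, 32, 31, 39, 67, 113, 72, 28, 19, 18, 21]
0.018 [42, 20, 18, 18, 38, 109, 114, 115, 115, 114, 115, 115, 114, 114, 114, 113, 113, 114, 115, 115, 114, 113, 113, 115, 93, 25, 15, 15, 35]
mid
-0.018 [53, 26, 17, 15, 72, 116, 115, 115, 74, 40, 42, 42, 41, 42, 41, 41, 41, 41, 40, 41, 40, 84, 109, 116, 56, 28, 18, 18, 22]
0 [46, 21, 17, 14, 45, 116, 116, 92, 42, 28, 32, 34, 36, 37, 35, 36, 34, 35, 35, 37, 36, 43, 103, 109, 83, 26, 17, 16, 32]
0.018 [56, 24, 17, 17, 35, 113, 118, 118, 118, 117, 106, 105, 106, 107, 118, 119, 118, 119, 119, 118, 118, 117, 118, 118, 55, 26, 19, 15, 21]
left
-0.018 [57, 26, 14, 17, 47, 91, 116, 119, 118, 61, 42, 43, 42, 40, 42, 43, 41, 40, 43, 44, 43, 39, 58, 117, 88, 48, 19, 19, 38]
0 [60, 25, 14, 18, 50, 93, 122, 121, 56, 31, 37, 33, 38, 39, 39, 34, 35, 37, 39, 33, 34, 36, 61, 119, 88, 46, 18, 18, 29]
0.018 [61, 24, 18, 15, 46, 93, 123, 119, 119, 108, 110, 109, 100, 100, 109, 110, 99, 99, 108, 106, 97, 100, 118, 109, 89, 49, 18, 18, 35]
```

```bash
python3 -c "
from station import ctrl
print(ctrl.finish_job())"
```

```text
the job is handed in; nothing more can be done
None
```

The job is handed in at about 61 s: finished cartridge upright in the case, dial on the long mark, then lock ring tight, and all three worn cartridges held down in their own bays. The jar, valve and spanner did not move, and the judge's verdict was not shown.

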